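# Put the UV inspection torches on charge

### The job

End of shift in the hook inspection bay: pull open the upper drawer of the bench cabinet, take out every UV torch lying in it and stand each one tail-down, fully home, in a bay of its own in the sloping charger; then push the drawer fully shut. Leave the lower drawer shut and everything else on the bench where it is.

Things in the scene. Friction and masses are not known exactly. Their poses are not given: they have to be found in the camera images.
- cabinet_drawer0 (a joint): Upper drawer of the two-drawer bench cabinet (grey steel, blue fronts, 300 deep, 380 wide, 170 high, fixed). Slide in m: 0 shut, grows as it comes out; stop at 0.213. Starts shut or up to 12 mm ajar. About 1 N of friction plus light damping (4 N per m/s); it stays where it is left. Pulled out 180 mm or more, its torch tray is clear of the cabinet top.
- cabinet_drawer0_handle (a point): Middle of the upper drawer's handle: level steel bar 11 mm thick, 120 mm long, a post near each end, axis 35 mm in front of the drawer front (29 mm free behind it), 132 mm above the bench, 38 mm below the cabinet's top. Moves with the drawer. Axes: x from the cabinet's front to its back (the drawer opens along -x), y along the bar, z up.
- tray (a point): Torch tray in the front of the upper drawer: middle of its floor's front edge, inside the drawer front. It runs 155 mm back (+x), floor 95 mm above the bench; drawer walls end at 148, front at 158 mm. Two dark combs 24 mm high (x = 0 to 20 and 120 to 155 mm) hold the torches' ends in 42 mm slots at y = +-35, +-105 mm; between the combs it is open. Axes as the handle's; moves with it.
- cabinet_drawer1 (a joint): Lower drawer of the cabinet, m: 0 shut. Not needed; to stay shut. Its handle is 73 mm below the upper one.
- charger: Housing of the four-bay torch charger, fixed: dark base 150 x 256 mm, grey sloping bays, highest edge 101 mm above the bench. Origin: centre of its underside; x the way its bays open (towards the robot's left), y along the row (roughly towards the robot), z up.
- bays: The charger's 4 bays, leaning 45 deg. Origin: mid-row on the bays' floor, 48 mm above the bench. z: out of the bays along their axis (45 deg up, to the robot's left); y: along the row; x: 45 deg down, to the left. Bay centres y = -87, -29, 29, 87 mm, x = 0; inside 40 (x) by 42 (y), 16 mm walls between. Walls 60 mm deep, at -x 50, at +x 64. Brass contact in each.
- torch0: UV torch 1 of up to 4 (may be absent): 130 mm long, 170 g, orange barrel 26 mm thick, black hexagonal collars 28 mm across flats: tail cap (0 to 20 mm), head (98 to 130 mm) with violet lens. Origin: centre of the tail face (brass contact), on the axis; x: tail to lens. Centre of mass 54 mm from the tail. Starts level in a tray slot, tail to the drawer front, axis 14 mm above the floor.
- torch1: UV torch 2 of up to 4 (may be absent): 130 mm long, 170 g, orange barrel 26 mm thick, black hexagonal collars 28 mm across flats: tail cap (0 to 20 mm), head (98 to 130 mm) with violet lens. Origin: centre of the tail face (brass contact), on the axis; x: tail to lens. Centre of mass 54 mm from the tail. Starts level in a tray slot, tail to the drawer front, axis 14 mm above the floor.
- torch2: UV torch 3 of up to 4 (may be absent): 130 mm long, 170 g, orange barrel 26 mm thick, black hexagonal collars 28 mm across flats: tail cap (0 to 20 mm), head (98 to 130 mm) with violet lens. Origin: centre of the tail face (brass contact), on the axis; x: tail to lens. Centre of mass 54 mm from the tail. Starts level in a tray slot, tail to the drawer front, axis 14 mm above the floor.
- torch3: UV torch 4 of up to 4 (may be absent): 130 mm long, 170 g, orange barrel 26 mm thick, black hexagonal collars 28 mm across flats: tail cap (0 to 20 mm), head (98 to 130 mm) with violet lens. Origin: centre of the tail face (brass contact), on the axis; x: tail to lens. Centre of mass 54 mm from the tail. Starts level in a tray slot, tail to the drawer front, axis 14 mm above the floor.
- latch_clip: Bystander: glossy blue hook latch clip, 90 x 26 x 23 mm, on the bench. Origin at its underside's centre.
- bearing: Bystander: greasy steel swivel bearing ring, 92 mm across, 32 mm high, on the bench. Origin at its underside's centre.
- spacer: Bystander: pale grey ceramic spacer ring, 68 mm across, 28 mm high, on the bench. Origin at its underside's centre.
- spanner: Bystander: spanner 170 mm long, lying on the bench.
- spray_can: Bystander: yellow spray can with a red cap, 64 mm across, 185 mm high, standing on the bench. Origin at its underside's centre.
- spray_can2: Bystander: red spray can with a white cap, 64 mm across, 185 mm high, standing on the bench. Origin at its underside's centre.
- feeler: Bystander: steel feeler gauge set 100 x 16 x 10 mm, lying on the bench. Origin at its underside's centre.

How it is judged:
On the way, in this order (a step that is already met when the one before it is completed fails the run):
1. the upper drawer has been pulled open (value of joint cabinet_drawer0 above 0.12 m), for 0.2 s.
2. every torch stands tail-down, fully home, in a charger bay (z of torch0 in the frame of bays between -0.006 and 0.01 m and x of torch0 in the frame of bays between -0.02 and 0.02 m and y of torch0 in the frame of bays between -0.116 and 0.116 m and angle between the x axis of each of torch0, torch1, torch2, torch3 and the z axis of bays, either way round below 0.35 rad and z of torch1 in the frame of bays between -0.006 and 0.01 m and x of torch1 in the frame of bays between -0.02 and 0.02 m and y of torch1 in the frame of bays between -0.116 and 0.116 m and z of torch2 in the frame of bays between -0.006 and 0.01 m and x of torch2 in the frame of bays between -0.02 and 0.02 m and y of torch2 in the frame of bays between -0.116 and 0.116 m and z of torch3 in the frame of bays between -0.006 and 0.01 m and x of torch3 in the frame of bays between -0.02 and 0.02 m and y of torch3 in the frame of bays between -0.116 and 0.116 m), for 0.2 s.
3. the upper drawer has been pushed shut (value of joint cabinet_drawer0 below 0.006 m), for 0.2 s.
At the end, for the whole second after the job is handed in: Every torch present is at rest in a charger bay, tail down, its tail face within 10 mm of the bay floor and its axis within 0.35 rad (20 degrees) of the bay's; the upper drawer is shut to within 6 mm (all of step 2 and value of joint cabinet_drawer0 below 0.006 m and linear speed of each of torch0, torch1, torch2, torch3 below 0.03 m/s); the robot touches nothing.
It fails at once if one of the things to be left alone (latch clip, bearing, spacer, spanner, feeler gauge, spray cans) was moved by more than 3 cm or knocked over (distance of any of latch_clip, bearing, spacer, spanner, spray_can, spray_can2, feeler from where it was at the start of the episode above 0.03 m or angle between any of spray_can, spray_can2's own z axis and vertical above 0.5 rad).
It fails at once if the lower drawer was pulled open by more than 2 cm (value of joint cabinet_drawer1 above 0.02 m).
Of torch0, torch1, torch2, torch3 only 3 to 4 are there at a start; the rules pass over those that are not, and their reading is None.
At some moment in a run one of torch0, torch1, torch2, torch3 may be knocked a few centimetres aside while the robot is not near it.
It also fails if it takes over 208 s, if anything falls off the work surface, if the arm or the gripper's body presses on something with over 40 N, if the wrist force passes 120 N, or if a joint passes its speed limit or range.

### The arm

A 6-joint arm with a two-finger parallel gripper is mounted at the origin on the work surface. World frame = base frame: x ahead of the robot, y to its left, z up, the work surface at z = 0. Lengths are in m, angles in rad, forces in N, time in s.
With the tool pointing down it reaches from about 0.35 to 0.975 m from the base axis. Payload 7.1 kg.
Tool frame: the origin (TCP) lies midway between the tips of the shut fingers; the grasp point (between the pads) lies 19 mm behind it (manip.grasp_offset is the distance from the TCP to the grasp point, in m); z points along the fingers, y is the line along which they close (so a half turn about z gives the same grasp; the last joint's range is limited). The gripper opens to 88 mm and grips with 3 to 60 N. Pads are 20 mm wide; open, the fingers measure 115 mm over their backs; the gripper's body (75 mm by 178 mm) begins 61 mm behind the grasp point.
Start: joints at [1.299, 0.423, 1.63, -0, 1.089, -0.019], TCP at [0.156, 0.605, 0.223] pointing down, gripper open.
Joint ranges: [-3, 3], [-0.9, 2.11], [0.09, 2.58], [-1.31, 4.45], [0.11, 2.69], [-2.54, 2.54]. Speed limits (rad/s): [2.39, 2.39, 3.01, 3.14, 3.14, 3.14].

### API

Orientations are given as a rotation vector (axis times angle).
In Python, from plant import manip gives the robot as it stands.
- The arm moves only by the tool play_rows, never from a script. Its argument "targets" is a list of rows, each a list of 3 entries, a list of its own where there are three numbers: the finger opening in mm, from 0 to 87.8, then the shift along the tool's x, y, z in units of 40 mm (1.0 is 40 mm), then the turn, a rotation vector about the tool's x, y, z in units of 5 degrees (1.0 is 5 degrees). A call has 1 to 10 rows; each row shifts and turns the commanded pose from where the row before left it, along the tool's axes as they then stand; what a row does not reach is not made up. A row lasts 1/8 s, in which the tool goes at most 62.5 mm and 10.7 degrees, less where a joint would pass 70% of its speed; a pose out of reach is approached as far as the arm can. A call is refused whole if a number of a shift passes 1 or a number of a turn 1, either way. A call with a gripper value outside its range is refused whole. The fingers move at their own pace and stop on an object; the grip force is fixed at half the most. Time passes only in rows, so rows that do not move let the fingers close. It gives the time, the measured TCP pose, the force, the opening and the grip force at its end, in the units of the state.
- manip.state(): the state, without advancing time (a new reading comes with each control period).
- manip.capture(name): name is "scene" or "top" or "wrist"; returns a dict with "frame" (400x640x3 uint8, blue, green, red), "fx", "fy", "cx", "cy" (pixels), "k1" (the pictures are not rectified: a ray, as slopes to the right and down, at radius r is drawn at 1 + k1 r^2 times it, then the intrinsics apply), "T" (4x4, takes a point from camera to world coordinates). Camera axes: x right, y up, looking along -z (the intrinsics and any distortion apply to the point x, -y, -z); pixel columns grow to the right and rows downward; lengths in m; the calibration is good to about 2 mm. A picture is of the moment at which its call begins. There is no depth.
- manip.hand_in(): hands the job in; it is judged then, once.
The state is a dict: "time_s": time; "joint_pos": joint angles; "joint_vel": joint speeds; "joint_efforts": joint torques, N m; "position": TCP position; "ee_rot": TCP orientation; "ft_force": force on the tool from outside, world axes, zero at the start; "wrist_torque": the same for the moment, N m; "width": finger opening in m; "grip_force": force on a finger pad.
Only numpy, scipy, OpenCV 4.12 (cv2) and the standard library are available. Lean on these libraries where they do the work, as an engineer would, in place of code of your own. Each camera call takes 0.05 s, during which the arm holds its last target. There are 200 camera calls.

## Working session

There is one attempt and no reset: what is moved stays moved. The work goes in short steps, Python scripts to look and compute and a tool call to move; the robot and the scene stay as the last step left them, time stands still between calls to the robot, and variables do not carry over. Pictures are saved under pics/ and viewed, at most 14 in all, crops included, and the job is handed in when it is done.

Besides the shell and the picture viewer there is one more tool, called after ">>>" as name(argument=value, ...) on one line, values as JSON. play_rows: Moves the arm, as the interface text tells. Its arguments: {"type":"object","properties":{"targets":{"type":"array","items":{"type":"array"}}},"required":["targets"]}

```bash
ls; mkdir -p pics; python3 - <<'E'
from plant import manip
import cv2,numpy as np
s=manip.state();print(s)
for n in ("scene","top"):
    c=manip.capture(n);cv2.imwrite(f"pics/{n}0.png",c["frame"])
    print(n,c["fx"],c["fy"],c["cx"],c["cy"],c["k1"],np.round(c["T"],4).tolist())
E
```

```text
pics
{'time_s': 0.0, 'joint_pos': array([ 1.29900346e+00,  4.23814645e-01,  1.63068514e+00,  1.12055872e-05,
        1.08860747e+00, -1.90381612e-02]), 'joint_vel': array([-0.00060241, -0.0004901 ,  0.0008598 , -0.00095492,  0.00096367,
        0.0009295 ]), 'joint_efforts': array([ 3.06941343e-03, -5.44637632e+01, -2.73664749e+01,  6.45203702e-02,
        2.28597829e-02, -1.26276700e-04]), 'position': array([0.15614083, 0.60460703, 0.22191997]), 'ee_rot': array([-3.95949278e-01, -3.11630910e+00,  2.35159756e-03]), 'ft_force': array([-0.12180913,  0.10233881,  0.31156366]), 'wrist_torque': array([-0.02225314,  0.03115352, -0.01766033]), 'grip_force': 0.0, 'width': 0.08788842951970095}
scene 496.77376174883483 496.77376174883483 316.85406449769533 202.07355233201682 -0.11757191461993381 [[0.0188, -0.854, 0.5199, 1.4129], [0.9998, 0.0178, -0.007, 0.0151], [-0.0032, 0.5199, 0.8542, 1.5201], [0.0, 0.0, 0.0, 1.0]]
top 489.46702124804875 489.46702124804875 325.9213721532571 208.16522202751094 -0.15012453304306522 [[0.0101, 0.9919, -0.1266, 0.3704], [-0.9999, 0.0088, -0.011, 0.0017], [-0.0098, 0.1267, 0.9919, 1.6247], [0.0, 0.0, 0.0, 1.0]]
```

View pics/scene0.png

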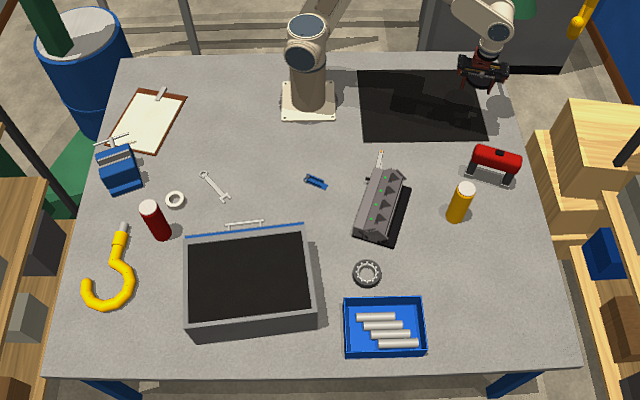

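View pics/top0.png

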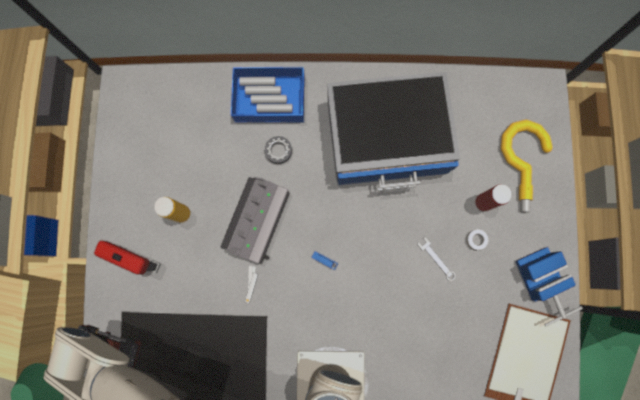

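Scene view: cabinet top corners are near (187,235) and (303,225), the handle is at (245,224), and the charger is around (380,205). Top view: handle at (398,183), charger at (255,220), feeler at (251,283), clip at (324,260), red can at (493,198). I'll zoom in on both.

```bash
cat > h.py <<'E'
import numpy as np,cv2
from scipy.spatial.transform import Rotation as R
from plant import manip
def ray(c,uv):
    K=np.array([[c["fx"],0,c["cx"]],[0,c["fy"],c["cy"]],[0,0,1.]])
    p=cv2.undistortPoints(np.array([[uv]],float),K,np.array([c["k1"],0,0,0.]))[0,0]
    # cv2 model: x_d = x(1+k1 r^2)
    d=c["T"][:3,:3]@np.array([p[0],-p[1],-1]); return c["T"][:3,3],d
def onz(c,uv,z):
    o,d=ray(c,uv);return o+d*(z-o[2])/d[2]
def tri(c1,u1,c2,u2):
    o1,d1=ray(c1,u1);o2,d2=ray(c2,u2)
    A=np.stack([d1,-d2],1);t=np.linalg.lstsq(A,o2-o1,rcond=None)[0]
    a,b=o1+t[0]*d1,o2+t[1]*d2
    return (a+b)/2,np.linalg.norm(a-b)
def proj(c,P):
    q=np.linalg.inv(c["T"])@np.append(P,1);x,y=q[0]/-q[2],-q[1]/-q[2];k=1+c["k1"]*(x*x+y*y)
    return np.array([c["fx"]*x*k+c["cx"],c["fy"]*y*k+c["cy"]])
def save(c):
    return {k:np.array(v) for k,v in c.items()}
E
python3 - <<'E'
from h import *
import pickle
C={n:manip.capture(n) for n in("scene","top")};pickle.dump(C,open("c0.pkl","wb"))
def cr(n,x,y,w,h): return cv2.resize(C[n]["frame"][y:y+h,x:x+w],(400,300),interpolation=cv2.INTER_CUBIC)
a=np.hstack([cr("scene",175,200,152,114),cr("scene",340,145,80,110)[:,:]])
im=np.vstack([np.hstack([cr("scene",175,205,160,120),cr("scene",325,145,140,105)]),np.hstack([cr("top",310,70,160,120),cr("top",190,170,140,105)])])
cv2.imwrite("pics/z1.png",im)
E
```

```text
(no output)
```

View pics/z1.png

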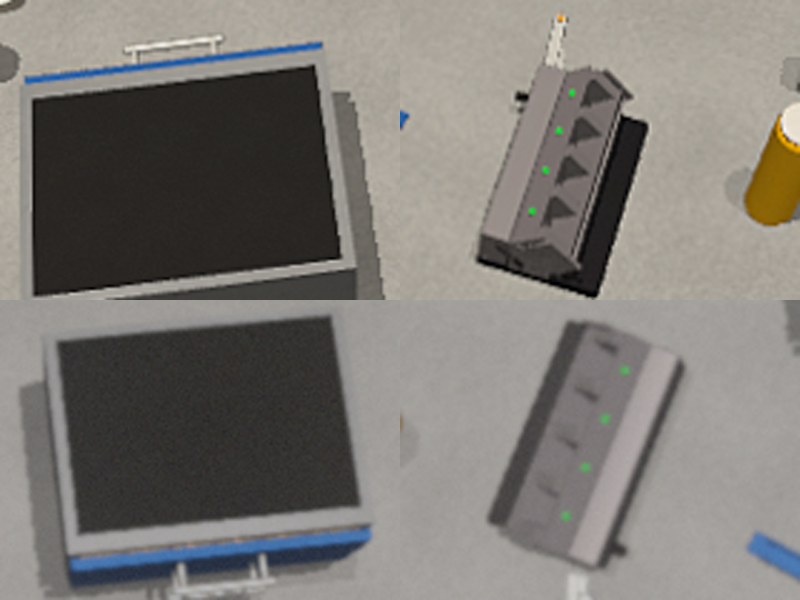

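The zoom shows four green LEDs on the charger, its ridge edge (light/dark border), the cabinet top's four corners and the handle bar. Next I'll triangulate them.

```bash
python3 - <<'E'
from h import *
import pickle
C=pickle.load(open("c0.pkl","rb"));S,T=C["scene"],C["top"]
np.set_printoptions(precision=4,suppress=True)
a=lambda p:(175+p[0]/2.5-.3,205+p[1]/2.5-.3)
b=lambda p:(310+p[0]/2.5-.3,70+p[1]/2.5-.3)
e=lambda p:(325+p[0]*.35-.3,145+p[1]*.35-.3)
f=lambda p:(190+p[0]*.35-.3,170+p[1]*.35-.3)
for n,p,q in(("hR",(125,50),(178,291)),("hL",(222,38),(272,284))):
    pass
# handle: right end(-y) is left in scene, right in top
print("handle -y",tri(S,a((126,50)),T,b((272,283))), "+y",tri(S,a((221,39)),T,b((176,292))))
for p in((43,38),(333,14),(370,228),(72,252)):print("cab top",onz(T,b(p),.17))
for p in((24,84),(322,52),(355,265)):print("cab scene",onz(S,a(p),.17))
def leds(c,x,y,w,h):
    hsv=cv2.cvtColor(c["frame"],cv2.COLOR_BGR2HSV);m=cv2.inRange(hsv,(45,90,60),(80,255,255));k=np.zeros_like(m);k[y:y+h,x:x+w]=m[y:y+h,x:x+w]
    n,_,st,ce=cv2.connectedComponentsWithStats(k);return ce[1:]
ls,lt=leds(S,340,150,80,100),leds(T,215,170,80,100)
print(ls,lt)
ls=ls[np.argsort(ls[:,1])];lt=lt[np.argsort(-lt[:,1])]
for i in range(min(len(ls),len(lt))):print("led",tri(S,ls[i],T,lt[i]))
print("ridge near",tri(S,e((165,68)),T,f((168,255))),"far",tri(S,e((114,240)),T,f((250,45))))
for p in((88,222),(170,22)):print("base top",onz(T,f(p),.01))
for p in((198,297),(248,122),(77,260)):print("base scene",onz(S,e(p),.01))
E
```

```text
handle -y (array([ 0.6437, -0.2697,  0.1264]), np.float64(0.00010752921179157902)) +y (array([ 0.6307, -0.1484,  0.128 ]), np.float64(0.0017276092891600765))
cab top [0.9447 0.0186 0.17  ]
cab top [ 0.9831 -0.348   0.17  ]
cab top [ 0.7057 -0.3846  0.17  ]
cab top [ 0.6714 -0.0192  0.17  ]
cab scene [ 0.7132 -0.3839  0.17  ]
cab scene [ 0.6753 -0.0167  0.17  ]
cab scene [0.9501 0.019  0.17  ]
[[384.6    177.2   ]
 [380.     190.2857]
 [375.5    204.    ]
 [371.     218.2857]] [[268.   194.25]
 [261.4  211.2 ]
 [254.5  228.5 ]
 [247.5  245.5 ]]
led (array([0.4456, 0.2647, 0.0893]), np.float64(0.0001995502472990903))
led (array([0.4996, 0.2439, 0.0896]), np.float64(0.00030209035171017143))
led (array([0.5547, 0.2235, 0.0907]), np.float64(0.0009507976218361215))
led (array([0.6093, 0.2041, 0.0903]), np.float64(0.0012804914566001675))
ridge near (array([0.4035, 0.2617, 0.0822]), np.float64(0.00027745013005412214)) far (array([0.6404, 0.1794, 0.0762]), np.float64(0.006168644590555272))
base top [0.4419 0.3688 0.01  ]
base top [0.6788 0.2793 0.01  ]
base scene [0.6834 0.2845 0.01  ]
base scene [0.4386 0.3729 0.01  ]
base scene [0.631 0.144 0.01 ]
```

```bash
cat >> h.py <<'E'
def Rm(x,z):
    x=np.array(x,float);z=np.array(z,float);z/=np.linalg.norm(z);x-=z*(x@z);x/=np.linalg.norm(x)
    return np.stack([x,np.cross(z,x),z],1)
def cur():
    s=manip.state();return s["position"].copy(),R.from_rotvec(s["ee_rot"]).as_matrix()
def plan(p,Rt,g,start=None,n=None):
    """print rows taking the tool to TCP p, orientation Rt; returns end"""
    p0,R0=start or cur();w=R.from_matrix(R0.T@Rt).as_rotvec()
    need=max(np.abs(w).max()/np.radians(5),np.linalg.norm(p-p0)/.040);n=n or int(np.ceil(need-.02)) or 1
    rs=[];q=p0.copy();Rc=R0.copy()
    for i in range(n):
        d=Rc.T@(p0+(p-p0)*(i+1)/n-q);t=np.round(w/n/np.radians(5),2)+0.;d=np.round(d/.04,2)+0.
        rs.append([g,d.tolist(),t.tolist()]);q=q+Rc@d*.04;Rc=Rc@R.from_rotvec(t*np.radians(5)).as_matrix()
    print("[" + ",".join(str(r).replace(" ","") for r in rs)+"]",n);return q,Rc
cab=np.array([.9939,.1105,0]);caby=np.array([-.1105,.9939,0]);DN=np.array([0,0,-1.])
RH=Rm(caby,DN)
E
python3 - <<'E'
from h import *
e=plan(np.array([.40,.22,.42]),RH,87,n=15)
E
```

```text
[[87,[-0.55,-0.52,-0.33],[0.0,0.0,0.92]],[87,[-0.6,-0.47,-0.33],[0.0,0.0,0.92]],[87,[-0.63,-0.43,-0.33],[0.0,0.0,0.92]],[87,[-0.66,-0.37,-0.33],[0.0,0.0,0.92]],[87,[-0.69,-0.32,-0.33],[0.0,0.0,0.92]],[87,[-0.71,-0.26,-0.33],[0.0,0.0,0.92]],[87,[-0.73,-0.2,-0.32],[0.0,0.0,0.92]],[87,[-0.75,-0.15,-0.33],[0.0,0.0,0.92]],[87,[-0.75,-0.08,-0.33],[0.0,0.0,0.92]],[87,[-0.76,-0.03,-0.33],[0.0,0.0,0.92]],[87,[-0.76,0.04,-0.33],[0.0,0.0,0.92]],[87,[-0.75,0.1,-0.33],[0.0,0.0,0.92]],[87,[-0.75,0.16,-0.33],[0.0,0.0,0.92]],[87,[-0.73,0.21,-0.33],[0.0,0.0,0.92]],[87,[-0.7,0.28,-0.33],[0.0,0.0,0.92]]] 15
```

>>> play_rows(targets=[[87,[-0.55,-0.52,-0.33],[0,0,0.92]],[87,[-0.6,-0.47,-0.33],[0,0,0.92]],[87,[-0.63,-0.43,-0.33],[0,0,0.92]],[87,[-0.66,-0.37,-0.33],[0,0,0.92]],[87,[-0.69,-0.32,-0.33],[0,0,0.92]],[87,[-0.71,-0.26,-0.33],[0,0,0.92]],[87,[-0.73,-0.2,-0.32],[0,0,0.92]],[87,[-0.75,-0.15,-0.33],[0,0,0.92]],[87,[-0.75,-0.08,-0.33],[0,0,0.92]],[87,[-0.76,-0.03,-0.33],[0,0,0.92]]])

```text
time_s: 1.45
position: [0.319, 0.3475, 0.3547]
ee_rot: [-1.586, -2.712, 0.0]
ft_force: [-0.1, -0.2, -0.3]
width: 0.0872
grip_force: 0.0
```

>>> play_rows(targets=[[87,[-0.76,0.04,-0.33],[0,0,0.92]],[87,[-0.75,0.1,-0.33],[0,0,0.92]],[87,[-0.75,0.16,-0.33],[0,0,0.92]],[87,[-0.73,0.21,-0.33],[0,0,0.92]],[87,[-0.7,0.28,-0.33],[0,0,0.92]],[87,[0,0,0],[0,0,0]]])

```text
time_s: 2.2
position: [0.4009, 0.2193, 0.421]
ee_rot: [2.094, 2.341, 0.002]
ft_force: [-0.4, -0.4, -0.1]
width: 0.0872
grip_force: 0.0
```

```bash
python3 - <<'E'
from h import *
import pickle
c=manip.capture("wrist");pickle.dump(c,open("w1.pkl","wb"));cv2.imwrite("pics/w1.png",c["frame"])
p,Rc=cur();print(p,np.round(Rc,3).tolist());print("cam in tool",np.round(Rc.T@(c["T"][:3,3]-p),4),np.round(Rc.T@c["T"][:3,:3],3).tolist(),c["fx"],manip.state()["joint_pos"])
E
```

```text
[0.40019284 0.21994316 0.42030297] [[-0.113, 0.994, 0.0], [0.994, 0.113, 0.0], [0.0, 0.0, -1.0]]
cam in tool [ 0.0658  0.0002 -0.1623] [[-0.003, 0.97, 0.243], [1.0, 0.004, -0.001], [-0.002, 0.243, -0.97]] 278.2604635456513 [ 4.76241651e-01 -2.24913639e-02  1.73542854e+00  3.37625762e-04
  1.42825113e+00  3.63198016e-01]
```

View pics/w1.png

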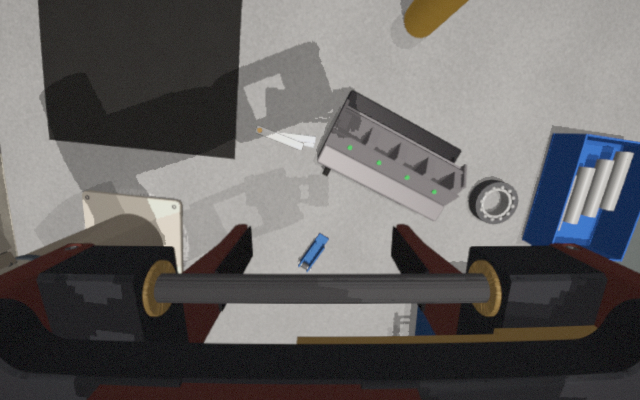

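The charger (LEDs near (350,148) to (434,192)), feeler, clip and bearing are all clear, and the camera sits 66 mm off in tool +x. Next I go above the handle.

```bash
python3 - <<'E'
from h import *
e=plan(np.array([.625,-.208,.27]),RH,87,n=12)
E
```

```text
[[87,[-0.94,0.36,0.31],[0.0,0.0,0.0]],[87,[-0.94,0.37,0.32],[0.0,0.0,0.0]],[87,[-0.94,0.36,0.31],[0.0,0.0,0.0]],[87,[-0.94,0.37,0.31],[0.0,0.0,0.0]],[87,[-0.93,0.36,0.31],[0.0,0.0,0.0]],[87,[-0.94,0.37,0.32],[0.0,0.0,0.0]],[87,[-0.94,0.36,0.31],[0.0,0.0,0.0]],[87,[-0.94,0.37,0.31],[0.0,0.0,0.0]],[87,[-0.94,0.36,0.32],[0.0,0.0,0.0]],[87,[-0.94,0.37,0.31],[0.0,0.0,0.0]],[87,[-0.94,0.36,0.31],[0.0,0.0,0.0]],[87,[-0.94,0.37,0.31],[0.0,0.0,0.0]]] 12
```

>>> play_rows(targets=[[60,[-0.94,0.36,0.3],[0,0,0]],[60,[-0.94,0.36,0.3],[0,0,0]],[60,[-0.94,0.36,0.3],[0,0,0]],[60,[-0.94,0.36,0.3],[0,0,0]],[60,[-0.94,0.36,0.3],[0,0,0]],[60,[-0.94,0.36,0.3],[0,0,0]],[60,[-0.94,0.36,0.3],[0,0,0]],[60,[-0.94,0.36,0.3],[0,0,0]],[60,[-0.94,0.36,0.3],[0,0,0]],[60,[-0.94,0.36,0.3],[0,0,0]]])

```text
time_s: 3.5
position: [0.5861, -0.1366, 0.2989]
ee_rot: [-2.088, -2.346, 0.0]
ft_force: [0.5, 1.2, 0.2]
width: 0.0599
grip_force: 0.0
```

>>> play_rows(targets=[[40,[-0.94,0.36,0.35],[0,0,0]],[28,[-0.94,0.36,0.35],[0,0,0]],[28,[0,0,0],[0,0,0]],[28,[0,0,0],[0,0,0]]])

```text
time_s: 4.0
position: [0.6226, -0.2069, 0.2716]
ee_rot: [-2.089, -2.344, 0.0]
ft_force: [-0.0, -0.2, -0.5]
width: 0.0283
grip_force: 0.0
```

```bash
python3 - <<'E'
from h import *
import pickle
c=manip.capture("wrist");pickle.dump(c,open("w2.pkl","wb"))
w1=pickle.load(open("w1.pkl","rb"))
im=np.vstack([c["frame"][:,:640],np.hstack([cv2.resize(w1["frame"][80:230,300:480],(240,200)),cv2.resize(w1["frame"][80:230,300:480],(400,200))])])
a=cv2.resize(w1["frame"][80:230,300:480],(720,600),interpolation=cv2.INTER_CUBIC)
cv2.imwrite("pics/w2.png",c["frame"]);cv2.imwrite("pics/w1z.png",a)
p,Rc=cur();print(p)
E
```

```text
[ 0.62270864 -0.20683186  0.27215373]
```

View pics/w2.png

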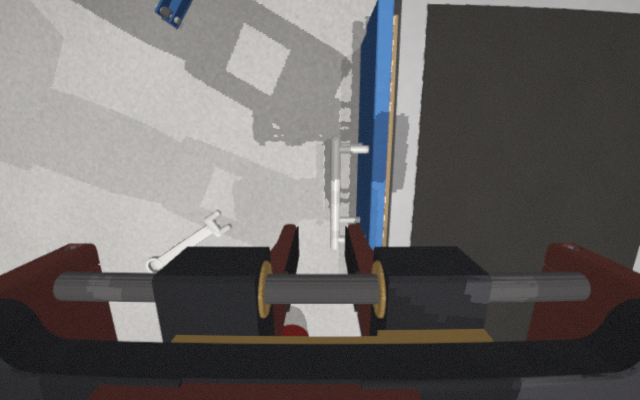

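View pics/w1z.png

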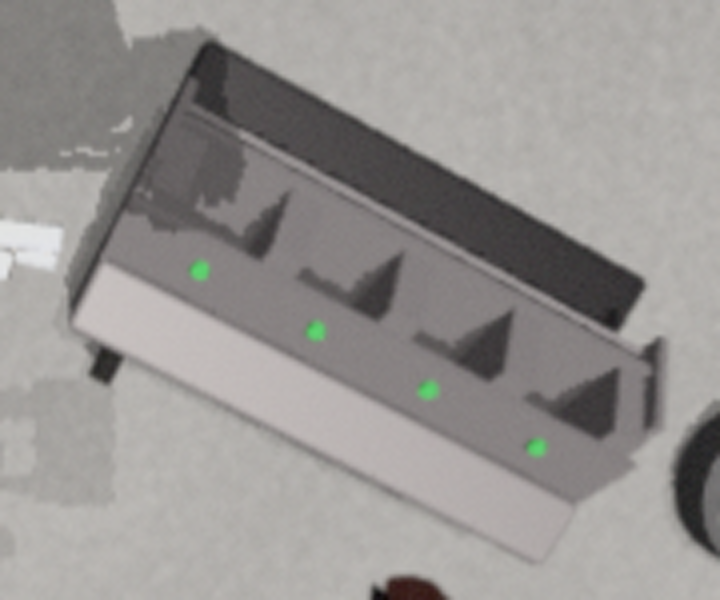

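The handle bar runs in w2 from (335,138) to (335,248), clear of the front, with the drawer slightly ajar. In the w1 zoom the charger ridge runs (105,262) to (578,503) and the +x lip (185,108) to (660,350). Next I intersect these lines across the views.

```bash
python3 - <<'E'
from h import *
import pickle
np.set_printoptions(precision=4,suppress=True)
w2=pickle.load(open("w2.pkl","rb"));w1=pickle.load(open("w1.pkl","rb"));C=pickle.load(open("c0.pkl","rb"));S,T=C["scene"],C["top"]
for u in((335,138),(335,248),(335,180)):print("bar",onz(w2,u,.132))
e=lambda p:(325+(p[0]-400)*.35-.3,145+p[1]*.35-.3)
f=lambda p:(190+(p[0]-400)*.35-.3,170+(p[1]-300)*.35-.3)
z=lambda p:(300+p[0]/4-.4,80+p[1]/4-.4)
def leds(c,x,y,w,h):
    m=cv2.inRange(cv2.cvtColor(c["frame"],cv2.COLOR_BGR2HSV),(45,90,60),(80,255,255));k=np.zeros_like(m);k[y:y+h,x:x+w]=m[y:y+h,x:x+w]
    ce=cv2.connectedComponentsWithStats(k)[3][1:];return ce
A=leds(w1,300,80,180,150);A=A[np.argsort(A[:,0])];Bt=leds(T,215,170,80,100);Bt=Bt[np.argsort(-Bt[:,1])];Bs=leds(S,340,150,80,100);Bs=Bs[np.argsort(Bs[:,1])]
P=[]
for i in range(4):
    M=np.zeros((3,3));v=np.zeros(3)
    for c,u in((w1,A[i]),(T,Bt[i]),(S,Bs[i])):
        o,d=ray(c,u);d/=np.linalg.norm(d);q=np.eye(3)-np.outer(d,d);M+=q;v+=q@o
    P.append(np.linalg.solve(M,v))
P=np.array(P);print(P)
yb=P[0]-P[3];yb[2]=0;yb/=np.linalg.norm(yb);h=np.cross(yb,[0,0,1]);o0=P.mean(0);print("yb",yb,"h",h,"mid",o0)
def line(obs):
    M=np.zeros((2,2));v=np.zeros(2);ds=[]
    for c,us in obs:
        for u in us:
            o,d=ray(c,u);o2=np.array([(o-o0)@h,o[2]]);d2=np.array([d@h,d[2]]);d2/=np.linalg.norm(d2);q=np.eye(2)-np.outer(d2,d2);M+=q;v+=q@o2;ds.append((o2,d2))
    x=np.linalg.solve(M,v);print("h,z",x,"res",[round(float(np.cross(d,x-o)),4) for o,d in ds])
print("ridge");line([(w1,[z((105,262)),z((578,503))]),(T,[f((650,345)),f((568,555))])]);line([(w1,[z((105,262)),z((578,503))]),(S,[e((565,68)),e((514,240))])])
print("lip");line([(w1,[z((185,108)),z((660,350))]),(S,[e((625,108)),e((580,250))])])
print("back bottom");line([(w1,[z((72,325)),z((540,562))]),(S,[e((540,70)),e((480,235))])])
for p in((210,42),(643,282)):print("base corner",onz(w1,z(p),.012))
E
```

```text
bar [ 0.6295 -0.1458  0.132 ]
bar [ 0.6451 -0.27    0.132 ]
bar [ 0.6351 -0.1905  0.132 ]
[[0.4455 0.2647 0.0892]
 [0.4998 0.2439 0.09  ]
 [0.5545 0.2235 0.0903]
 [0.6091 0.2038 0.0903]]
yb [-0.9372  0.3487  0.    ] h [ 0.3487  0.9372 -0.    ] mid [0.5272 0.234  0.0899]
ridge
h,z [-0.0151  0.0744] res [0.0007, -0.0007, -0.0008, 0.0009]
h,z [-0.0157  0.0492] res [0.001, -0.0004, 0.0041, -0.0047]
lip
h,z [0.0663 0.0374] res [0.0032, -0.003, -0.0007, 0.0004]
back bottom
h,z [-0.0517  0.0324] res [0.0001, 0.0001, -0.0009, 0.0008]
base corner [0.4444 0.3698 0.012 ]
base corner [0.6801 0.2812 0.012 ]<stdin>:26: DeprecationWarning: Arrays of 2-dimensional vectors are deprecated. Use arrays of 3-dimensional vectors instead. (deprecated in NumPy 2.0)
```

>>> play_rows(targets=[[28,[-0.07,0.36,0.8],[0,0,0]],[28,[0,0,0.8],[0,0,0]],[28,[0,0,0.8],[0,0,0]],[28,[0,0,0.8],[0,0,0]],[28,[0,0,0.78],[0,0,0]],[6,[0,0,0],[0,0,0]],[6,[0,0,0],[0,0,0]],[6,[0,0,0],[0,0,0]]])

```text
time_s: 5.05
position: [0.6383, -0.2091, 0.1147]
ee_rot: [2.09, 2.343, 0.002]
ft_force: [-0.4, 2.3, -0.8]
width: 0.0102
grip_force: 30.0
```

>>> play_rows(targets=[[6,[0,-0.5,0],[0,0,0]],[6,[0,-0.8,0],[0,0,0]],[6,[0,-0.8,0],[0,0,0]],[6,[0,-0.8,0],[0,0,0]],[6,[0,-0.8,0],[0,0,0]],[6,[0,-0.8,0],[0,0,0]],[6,[0,-0.4,0],[0,0,0]],[6,[0,0,0],[0,0,0]]])

```text
time_s: 6.05
position: [0.4425, -0.2321, 0.1146]
ee_rot: [2.092, 2.342, 0.001]
ft_force: [-1.7, 4.4, 7.5]
width: 0.0102
grip_force: 30.0
```

>>> play_rows(targets=[[24,[0,0,0],[0,0,0]],[24,[0,0,0],[0,0,0]],[24,[0,0,-0.9],[0,0,0]],[30,[0,0,-1],[0,0,0]],[50,[0,0,-1],[0,0,-1]],[60,[0,0,-1],[0,0,-1]],[60,[0,0.5,-1],[0,0,-1]],[60,[0,0.5,-0.5],[0,0,-1]],[60,[0,0,0],[0,0,-1]],[60,[0,0,0],[0,0,-1]]])

```text
time_s: 7.3
position: [0.4811, -0.2187, 0.3294]
ee_rot: [1.408, 2.807, -0.0]
ft_force: [-0.4, -0.3, -0.4]
width: 0.06
grip_force: 0.0
```

```bash
python3 - <<'E'
from h import *
import pickle
p,Rc=cur();print(p,np.round(Rc,3).tolist())
T=manip.capture("top");w=manip.capture("wrist");pickle.dump((T,w),open("o1.pkl","wb"))
a=cv2.resize(T["frame"][90:240,320:480],(427,400),interpolation=cv2.INTER_CUBIC)
im=np.hstack([cv2.resize(w["frame"],(372,233)),np.zeros((233,1,3),np.uint8),a[:233]]) if 0 else None
cv2.imwrite("pics/o1.png",np.vstack([w["frame"][:230],np.hstack([a[:,:427],np.zeros((400,213,3),np.uint8)])])[:600])
E
```

```text
[ 0.48112566 -0.21874108  0.32940706] [[-0.598, 0.802, 0.001], [0.802, 0.598, -0.001], [-0.001, 0.0, -1.0]]
```

View pics/o1.png

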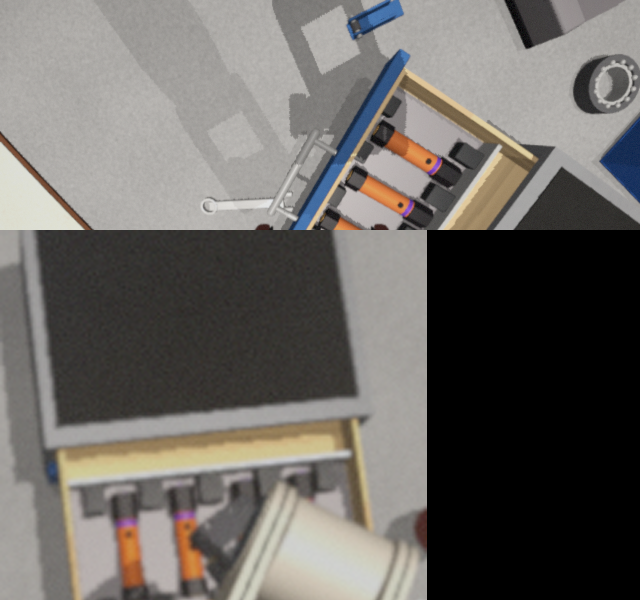

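The tray is visible: torches at the two slots nearest the charger (wrist (410,155) and (385,192)) and at least one more below at (340,215). I turned the wrong way, so now I swing to tool x = cabinet x and look straight down over the tray.

```bash
sed -i 's/^cab=.*/cab=np.array([.9931,.1177,0]);caby=np.array([-.1177,.9931,0]);DN=np.array([0,0,-1.])/' h.py; echo 'RP=Rm(cab,DN)' >> h.py; python3 - <<'E'
from h import *
p,Rc=cur()
# two legs so that the turn goes the positive way
w=R.from_matrix(Rc.T@RP).as_rotvec();print(np.degrees(w))
plan(np.array([.53,-.22,.34]),RP,60,n=25)
E
```

```text
[1.04736555e-02 9.49736557e-03 1.19810508e+02]
[[60,[-0.03,0.04,-0.01],[0.0,0.0,0.96]],[60,[-0.03,0.04,-0.01],[0.0,0.0,0.96]],[60,[-0.02,0.04,-0.01],[0.0,0.0,0.96]],[60,[-0.02,0.05,-0.01],[0.0,0.0,0.96]],[60,[-0.02,0.04,-0.01],[0.0,0.0,0.96]],[60,[-0.01,0.05,-0.02],[0.0,0.0,0.96]],[60,[-0.01,0.05,-0.01],[0.0,0.0,0.96]],[60,[0.0,0.05,-0.01],[0.0,0.0,0.96]],[60,[0.0,0.05,-0.01],[0.0,0.0,0.96]],[60,[0.01,0.05,-0.01],[0.0,0.0,0.96]],[60,[0.0,0.05,-0.01],[0.0,0.0,0.96]],[60,[0.02,0.04,-0.01],[0.0,0.0,0.96]],[60,[0.01,0.05,-0.01],[0.0,0.0,0.96]],[60,[0.02,0.04,-0.01],[0.0,0.0,0.96]],[60,[0.03,0.05,-0.01],[0.0,0.0,0.96]],[60,[0.02,0.04,-0.01],[0.0,0.0,0.96]],[60,[0.04,0.04,-0.02],[0.0,0.0,0.96]],[60,[0.03,0.03,-0.01],[0.0,0.0,0.96]],[60,[0.04,0.03,-0.01],[0.0,0.0,0.96]],[60,[0.04,0.03,-0.01],[0.0,0.0,0.96]],[60,[0.04,0.03,-0.01],[0.0,0.0,0.96]],[60,[0.04,0.02,-0.01],[0.0,0.0,0.96]],[60,[0.05,0.02,-0.01],[0.0,0.0,0.96]],[60,[0.04,0.02,-0.01],[0.0,0.0,0.96]],[60,[0.05,0.01,-0.01],[0.0,0.0,0.96]]] 25
```

>>> play_rows(targets=[[60,[0,0,0],[0,0,1]],[60,[0,0,0],[0,0,1]],[60,[0,0,0],[0,0,1]],[60,[0,0,0],[0,0,1]],[60,[0,0,0],[0,0,1]],[60,[0,0,0],[0,0,1]],[60,[0,0,0],[0,0,1]],[60,[0,0,0],[0,0,1]],[60,[0,0,0],[0,0,1]],[60,[0,0,0],[0,0,1]]])

```text
time_s: 8.65
position: [0.4807, -0.2189, 0.329]
ee_rot: [-2.472, -1.939, 0.0]
ft_force: [0.1, -0.5, 0.6]
width: 0.0602
grip_force: 0.0
```

>>> play_rows(targets=[[60,[0,0,0],[0,0,1]],[60,[0,0,0],[0,0,1]],[60,[0,0,0],[0,0,1]],[60,[0,0,0],[0,0,1]],[60,[0,0,0],[0,0,1]],[60,[0,0,0],[0,0,1]],[60,[0,0,0],[0,0,1]],[60,[0,0,0],[0,0,1]],[60,[0,0,0],[0,0,1]],[60,[0,0,0],[0,0,1]]])

```text
time_s: 9.9
position: [0.4806, -0.2189, 0.3289]
ee_rot: [3.06, 0.713, -0.0]
ft_force: [-0.4, -0.4, -0.2]
width: 0.0599
grip_force: 0.0
```

>>> play_rows(targets=[[60,[0,0,0],[0,0,1]],[60,[0,0,0],[0,0,1]],[60,[0,0,0],[0,0,1]],[60,[0,0,0],[0,0,1]],[60,[0.5,0,-0.2],[0,0,0]],[60,[0.7,0,0],[0,0,0]],[60,[0,0,0],[0,0,0]],[60,[0,0,0],[0,0,0]]])

```text
time_s: 10.9
position: [0.5276, -0.2133, 0.3366]
ee_rot: [-3.136, -0.177, 0.002]
ft_force: [-0.5, 0.5, 0.3]
width: 0.0601
grip_force: 0.0
```

```bash
python3 - <<'E'
from h import *
import pickle
p,Rc=cur();print(p,np.round(Rc,3).tolist(),manip.state()["joint_pos"])
w=manip.capture("wrist");pickle.dump(w,open("o2.pkl","wb"));cv2.imwrite("pics/o2.png",w["frame"])
m=cv2.inRange(cv2.cvtColor(w["frame"],cv2.COLOR_BGR2HSV),(5,150,90),(18,255,255))
m=cv2.morphologyEx(m,cv2.MORPH_OPEN,np.ones((3,3)))
for c in cv2.findContours(m,0,2)[0]:
    if cv2.contourArea(c)>150:
        r=cv2.minAreaRect(c);print(np.round(r[0],1),np.round(r[1],1),round(r[2],1),"->",np.round(onz(w,r[0],.115),4))
E
```

```text
[ 0.52758269 -0.21332337  0.3366095 ] [[0.994, 0.113, -0.001], [0.113, -0.994, 0.0], [-0.001, -0.0, -1.0]] [-4.04998042e-01  2.28697419e-01  1.63586042e+00 -3.02387438e-04
  1.27829769e+00  1.05287260e+00]
[252.6 154.4] [51.8 17.6] 86.5 -> [ 0.5519 -0.1151  0.115 ]
[354.5 153.5] [17.5 51.7] 2.6 -> [ 0.5685 -0.2533  0.115 ]
[404.  152.8] [17.8 51.5] 4.3 -> [ 0.5772 -0.3203  0.115 ]
[302.3 153.1] [51.9 17.7] 87.6 -> [ 0.561  -0.1824  0.115 ]
```

View pics/o2.png

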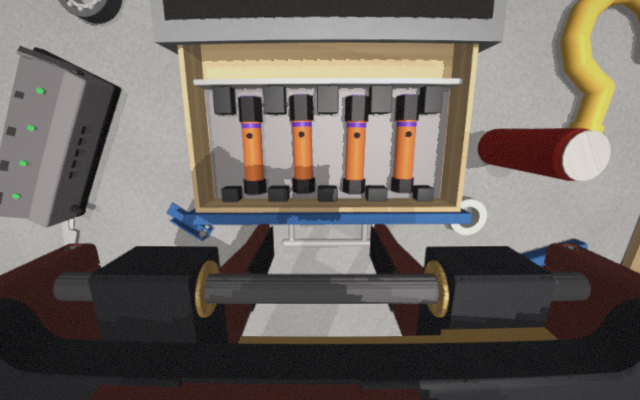

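All four slots hold a torch (orange barrels centred at (253,154), (302,153), (354,154) and (404,153)). Next I plan the pick and place of the leftmost one.

```bash
cat >> h.py <<'E'
O=np.array([.5249,.2278,.048]);yb=np.array([-.9372,.3487,0]);hh=np.array([.3487,.9372,0])
d=(hh+[0,0,1])/2**.5;xb=(hh-[0,0,1])/2**.5
RB=np.stack([d,np.cross(xb,d),xb],1)
def place(y,tail,g=.080,off=.009): return O+yb*y+d*(g+tail)+xb*off
def torches(w,zz=.115):
    m=cv2.inRange(cv2.cvtColor(w["frame"],cv2.COLOR_BGR2HSV),(5,150,90),(18,255,255))
    m=cv2.morphologyEx(m,cv2.MORPH_OPEN,np.ones((3,3)));o=[]
    for c in cv2.findContours(m,0,2)[0]:
        if cv2.contourArea(c)>150:
            r=cv2.minAreaRect(c);o.append((np.round(r[0],1),np.round(r[1],1),round(r[2],1),np.round(onz(w,r[0],zz),4)))
    return o
E
python3 - <<'E'
from h import *
import pickle
C=pickle.load(open("c0.pkl","rb"))
print("can top",onz(C["top"],(165,205),.185),onz(C["scene"],(467,187),.185))
w1=pickle.load(open("w1.pkl","rb"))
for xx,zz in((-25,50),(25,64)):
  for y in(-124,124):print("proj w1z",(xx,zz,y),(proj(w1,O+yb*y/1e3+d*zz/1e3+xb*xx/1e3)-[300,80])*4)
print(RB@np.eye(3))
a=np.array([.5519,-.1151,0])+.022*cab
print("pick");e=plan(np.array([a[0],a[1],.14]),RP,50)
print("lift");e=plan(np.array([a[0],a[1],.30]),RP,14,start=(np.array([a[0],a[1],.100]),RP))
P1=place(-.087,.08)+[0,0,.11];print("P1",P1);e=plan(P1,RB,14,start=e,n=16)
print("down");e=plan(place(-.087,.08),RB,14,start=e)
E
```

```text
can top [0.55953204 0.50505827 0.185     ] [0.55337021 0.5132813  0.185     ]
proj w1z (-25, 50, -124) [626.88628996 464.63274513]
proj w1z (-25, 50, 124) [135.9273038  206.72662462]
proj w1z (25, 64, -124) [654.16498548 367.0774963 ]
proj w1z (25, 64, 124) [180.88615855 111.51721645]
[[ 0.24656813  0.9372      0.24656813]
 [ 0.66270048 -0.3487      0.66270048]
 [ 0.70710678  0.         -0.70710678]]
pick
[[50,[0.24,-0.4,0.82],[0.0,0.0,-0.01]],[50,[0.24,-0.39,0.82],[0.0,0.0,-0.01]],[50,[0.24,-0.4,0.82],[0.0,0.0,-0.01]],[50,[0.24,-0.39,0.82],[0.0,0.0,-0.01]],[50,[0.24,-0.39,0.82],[0.0,0.0,-0.01]],[50,[0.24,-0.4,0.82],[0.0,0.0,-0.01]]] 6
lift
[[14,[0.0,0.0,-1.0],[0.0,0.0,0.0]],[14,[0.0,0.0,-1.0],[0.0,0.0,0.0]],[14,[0.0,0.0,-1.0],[0.0,0.0,0.0]],[14,[0.0,0.0,-1.0],[0.0,0.0,0.0]],[14,[0.0,0.0,-1.0],[0.0,0.0,0.0]]] 5
P1 [0.64810641 0.30945948 0.26477312]
[[14,[0.19,-0.64,0.06],[0.31,0.5,-0.74]],[14,[0.23,-0.63,0.08],[0.31,0.5,-0.74]],[14,[0.27,-0.6,0.11],[0.31,0.5,-0.74]],[14,[0.3,-0.59,0.13],[0.31,0.5,-0.74]],[14,[0.33,-0.56,0.17],[0.31,0.5,-0.74]],[14,[0.36,-0.53,0.2],[0.31,0.5,-0.74]],[14,[0.38,-0.51,0.22],[0.31,0.5,-0.74]],[14,[0.4,-0.47,0.26],[0.31,0.5,-0.74]],[14,[0.42,-0.44,0.29],[0.31,0.5,-0.74]],[14,[0.44,-0.4,0.32],[0.31,0.5,-0.74]],[14,[0.44,-0.36,0.34],[0.31,0.5,-0.74]],[14,[0.45,-0.33,0.38],[0.31,0.5,-0.74]],[14,[0.46,-0.29,0.4],[0.31,0.5,-0.74]],[14,[0.45,-0.24,0.43],[0.31,0.5,-0.74]],[14,[0.45,-0.21,0.46],[0.31,0.5,-0.74]],[14,[0.44,-0.16,0.48],[0.31,0.5,-0.74]]] 16
down
[[14,[-0.65,0.01,0.65],[-0.01,0.01,-0.02]],[14,[-0.65,0.0,0.65],[-0.01,0.01,-0.02]],[14,[-0.64,0.0,0.65],[-0.01,0.01,-0.02]]] 3
```

>>> play_rows(targets=[[50,[0.24,-0.4,0.8],[0,0,0]],[50,[0.24,-0.4,0.8],[0,0,0]],[50,[0.24,-0.4,0.8],[0,0,0]],[50,[0.24,-0.4,0.8],[0,0,0]],[50,[0.24,-0.39,0.8],[0,0,0]],[50,[0.24,-0.39,0.8],[0,0,0]],[50,[0,0,0],[0,0,0]]])

```text
time_s: 11.82
position: [0.5727, -0.1114, 0.1431]
ee_rot: [-3.135, -0.18, 0.008]
ft_force: [0.1, -0.4, -0.2]
width: 0.0501
grip_force: 0.0
```

```bash
python3 - <<'E'
from h import *
p,Rc=cur();a=np.array([.5519,-.1151,0])+.022*cab
print(p,RP.T@(np.array([a[0],a[1],.100])-p)/.04, R.from_matrix(Rc.T@RP).as_rotvec()/np.radians(5))
E
```

```text
[ 0.57269098 -0.11140019  0.14313785] [0.02297952 0.03067801 1.07844637] [-0.01750584  0.05454973 -0.03836756]
```

>>> play_rows(targets=[[50,[0.02,0.03,0.6],[0,0.05,-0.04]],[50,[0,0,0.48],[0,0,0]],[50,[0,0,0],[0,0,0]],[14,[0,0,0],[0,0,0]],[14,[0,0,0],[0,0,0]],[14,[0,0,0],[0,0,0]],[14,[0,0,0],[0,0,0]],[14,[0,0,-0.5],[0,0,0]],[14,[0,0,-1],[0,0,0]],[14,[0,0,-1],[0,0,0]]])

```text
time_s: 13.08
position: [0.5748, -0.1133, 0.2024]
ee_rot: [-3.136, -0.184, -0.005]
ft_force: [0.1, 1.1, -1.0]
width: 0.025
grip_force: 30.0
```

>>> play_rows(targets=[[14,[0,0,-1],[0,0,0]],[14,[0,0,-1],[0,0,0]],[14,[0.19,-0.64,-0.2],[0.31,0.5,-0.74]],[14,[0.23,-0.63,0.0],[0.31,0.5,-0.74]],[14,[0.27,-0.6,0.11],[0.31,0.5,-0.74]],[14,[0.3,-0.59,0.13],[0.31,0.5,-0.74]],[14,[0.33,-0.56,0.17],[0.31,0.5,-0.74]],[14,[0.36,-0.53,0.2],[0.31,0.5,-0.74]],[14,[0.38,-0.51,0.22],[0.31,0.5,-0.74]],[14,[0.4,-0.47,0.26],[0.31,0.5,-0.74]]])

```text
time_s: 14.32
position: [0.6118, 0.0982, 0.2777]
ee_rot: [-2.72, -0.908, -0.49]
ft_force: [0.5, -0.8, -1.6]
width: 0.0253
grip_force: 30.0
```

>>> play_rows(targets=[[14,[0.42,-0.44,0.29],[0.31,0.5,-0.74]],[14,[0.44,-0.4,0.32],[0.31,0.5,-0.74]],[14,[0.44,-0.36,0.34],[0.31,0.5,-0.74]],[14,[0.45,-0.33,0.38],[0.31,0.5,-0.74]],[14,[0.46,-0.29,0.4],[0.31,0.5,-0.74]],[14,[0.45,-0.24,0.43],[0.31,0.5,-0.74]],[14,[0.45,-0.21,0.46],[0.31,0.5,-0.74]],[14,[0.44,-0.16,0.48],[0.31,0.5,-0.74]],[14,[0,0,0],[0,0,0]]])

```text
time_s: 15.45
position: [0.649, 0.309, 0.2593]
ee_rot: [-2.103, -1.456, -0.865]
ft_force: [0.1, -0.5, -1.7]
width: 0.0256
grip_force: 30.0
```

```bash
python3 - <<'E'
from h import *
import pickle
s=manip.state();p,Rc=cur();print(p,s["joint_pos"],s["width"]);print(np.degrees(R.from_matrix(Rc.T@RB).as_rotvec()))
C={n:manip.capture(n) for n in("scene","top","wrist")};pickle.dump(C,open("p1.pkl","wb"))
cv2.imwrite("pics/p1.png",np.vstack([cv2.resize(C["wrist"]["frame"],(640,400))[:230],np.hstack([cv2.resize(C["scene"]["frame"][120:270,320:480],(320,300),interpolation=2),cv2.resize(C["top"]["frame"][150:300,180:340],(320,300),interpolation=2)])]))
e=plan(place(-.087,.08),RB,14)
E
```

```text
[0.64903459 0.30904473 0.25928435] [ 0.15909385  0.42866327  1.76513236  1.0249633   0.80309816 -0.17471071] 0.025597915167428282
[-0.10927252  0.11812427 -0.25000931]
[[14,[-0.62,-0.01,0.63],[0.0,0.01,-0.02]],[14,[-0.62,-0.02,0.63],[0.0,0.01,-0.02]],[14,[-0.61,-0.01,0.63],[0.0,0.01,-0.02]]] 3
```

View pics/p1.png

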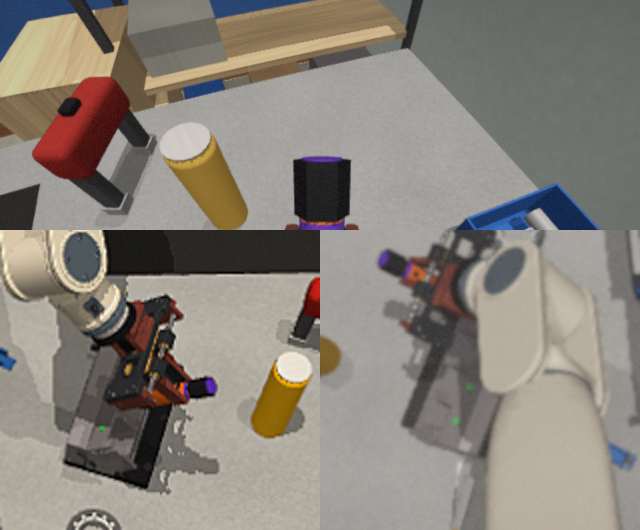

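The torch is tilted 45° over the far bay, held straight in the gripper with the head centred at wrist (322,190). Now I go down to the pre-insert pose.

>>> play_rows(targets=[[14,[-0.62,-0.01,0.63],[0,0,-0.02]],[14,[-0.62,-0.02,0.63],[0,0.01,-0.02]],[14,[-0.61,-0.01,0.63],[0,0.01,-0.02]],[14,[0,0,0],[0,0,0]]])

```text
time_s: 16.1
position: [0.647, 0.3092, 0.1527]
ee_rot: [-2.101, -1.458, -0.866]
ft_force: [-0.8, -0.2, -2.1]
width: 0.0252
grip_force: 30.0
```

```bash
python3 - <<'E'
from h import *
import pickle
c=pickle.load(open("p1.pkl","rb"))["wrist"]
p,Rc=cur()
# head rear edge (98 mm) and front as seen: station from pixel on surface z=-.023
p1=np.array([.64903,.30904,.25928]);R1=RB
for v in (160,222):
    o,dd=ray(c,(322,v));o=R1.T@(o-p1);dd=R1.T@dd;q=o+dd*(-.023-o[2])/dd[2];print(v,"tool pt",np.round(q,4))
e=np.append(0,0);print("err",RB.T@(place(-.087,.08)-p)/.04,"ft",manip.state()["ft_force"])
T=manip.capture("top");S=manip.capture("scene")
cv2.imwrite("pics/p2.png",np.hstack([cv2.resize(S["frame"][140:260,330:450],(400,400),interpolation=2),cv2.resize(T["frame"][160:280,200:320],(400,400),interpolation=2)]))
E
```

```text
160 tool pt [ 0.0522  0.0009 -0.023 ]
222 tool pt [ 0.0196  0.0007 -0.023 ]
err [ 0.04939327  0.02386734 -0.02531209] ft [-0.78412056 -0.19421659 -2.14509604]
```

View pics/p2.png

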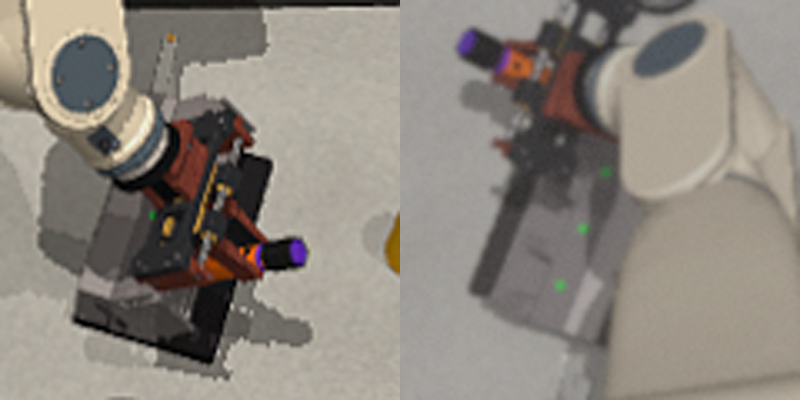

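>>> play_rows(targets=[[14,[-0.4,0.02,-0.02],[0,0,0]],[14,[-0.5,0,0],[0,0,0]],[14,[-0.5,0,0],[0,0,0]],[14,[0,0,0],[0,0,0]]])

```text
time_s: 16.7
position: [0.6359, 0.2714, 0.1172]
ee_rot: [-2.1, -1.459, -0.873]
ft_force: [0.7, -0.2, -1.0]
width: 0.0254
grip_force: 30.0
```

>>> play_rows(targets=[[14,[-0.25,0,0],[0,0,0]],[14,[-0.25,0,0],[0,0,0]],[14,[0,0,0],[0,0,0]]])

```text
time_s: 17.08
position: [0.63, 0.2585, 0.1014]
ee_rot: [-2.099, -1.46, -0.871]
ft_force: [0.1, -0.3, -0.3]
width: 0.0252
grip_force: 30.0
```

```bash
python3 - <<'E'
from h import *
p,Rc=cur();s=manip.state();print("rel (zb,.,xb) mm",np.round(RB.T@(p-place(-.087,0,.0784))*1e3,1),"ft tool",Rc.T@s["ft_force"])
E
```

```text
rel (zb,.,xb) mm [ 5.6  0.8 -0.4] ft tool [-0.39712503  0.1616812   0.07683372]
```

>>> play_rows(targets=[[14,[-0.06,-0.02,0],[0,0,0]],[14,[-0.06,0,0],[0,0,0]],[14,[-0.04,0,0],[0,0,0]],[14,[0,0,0],[0,0,0]]])

```text
time_s: 17.58
position: [0.6283, 0.2554, 0.0978]
ee_rot: [-2.098, -1.46, -0.873]
ft_force: [0.4, 2.4, 1.1]
width: 0.0251
grip_force: 30.0
```

>>> play_rows(targets=[[38,[0,0,0],[0,0,0]],[38,[0,0,0],[0,0,0]],[38,[0,0,-0.6],[0,0,0]],[38,[0,0,-1],[0,0,0]],[38,[0,0,-1],[0,0,0]],[38,[0,0,-1],[0,0,0]],[38,[0,0,0],[0,0,0]]])

```text
time_s: 18.45
position: [0.5935, 0.1579, 0.2009]
ee_rot: [-2.101, -1.46, -0.877]
ft_force: [0.3, 0.3, -0.6]
width: 0.0381
grip_force: 0.0
```

```bash
cat >> h.py <<'E'
def bayview(c):
    """violet lens faces: centroid pixel -> bay frame at zb=.130"""
    m=cv2.inRange(cv2.cvtColor(c["frame"],cv2.COLOR_BGR2HSV),(122,90,40),(150,255,255))
    n,_,st,ce=cv2.connectedComponentsWithStats(m);B=np.stack([xb,yb,d],1)
    for i in range(1,n):
        if st[i,4]>8:
            o,r=ray(c,ce[i]);o=B.T@(o-O);r=B.T@r;q=o+r*(.130-o[2])/r[2];print("violet",ce[i].round(1),st[i,4],"bay xyz mm",(q*1e3).round(1))
E
python3 - <<'E'
from h import *
p,Rc=cur();w=manip.capture("wrist");T=manip.capture("top")
bayview(w);bayview(T)
cv2.imwrite("pics/q1.png",np.vstack([w["frame"][:300],np.hstack([cv2.resize(T["frame"][150:270,190:318],(320,300),interpolation=2)]*2)]))
for t in torches(T):print(t)
print("->view");e=plan(p+[-.02,-.1,.1],RB,50,n=4);e=plan(np.array([.53,-.215,.335]),RP,50,start=e,n=16)
E
```

```text
violet [319.1 144.1] 19 bay xyz mm [ 46.  -86.4 130. ]
violet [319.2 178.7] 104 bay xyz mm [-212.4  -87.2  130. ]
violet [238.5 181.5] 20 bay xyz mm [ 13. -88. 130.]
violet [248.8 185.8] 12 bay xyz mm [-51.2 -82.3 130. ]
violet [412.5 194.5] 11 bay xyz mm [-654.1 -145.3  130. ]
->view
[[50,[0.0,0.11,-0.9],[0.0,0.0,0.0]],[50,[0.0,0.11,-0.9],[0.0,0.0,0.0]],[50,[0.01,0.11,-0.9],[0.0,0.0,0.0]],[50,[0.0,0.11,-0.9],[0.0,0.0,0.0]]] 4
[[50,[-0.26,0.09,-0.34],[-0.31,-0.51,0.74]],[50,[-0.27,0.11,-0.32],[-0.31,-0.51,0.74]],[50,[-0.28,0.13,-0.31],[-0.31,-0.51,0.74]],[50,[-0.28,0.17,-0.29],[-0.31,-0.51,0.74]],[50,[-0.28,0.19,-0.27],[-0.31,-0.51,0.74]],[50,[-0.28,0.21,-0.26],[-0.31,-0.51,0.74]],[50,[-0.27,0.24,-0.24],[-0.31,-0.51,0.74]],[50,[-0.27,0.26,-0.21],[-0.31,-0.51,0.74]],[50,[-0.26,0.29,-0.2],[-0.31,-0.51,0.74]],[50,[-0.25,0.31,-0.18],[-0.31,-0.51,0.74]],[50,[-0.24,0.32,-0.16],[-0.31,-0.51,0.74]],[50,[-0.22,0.35,-0.14],[-0.31,-0.51,0.74]],[50,[-0.21,0.36,-0.13],[-0.31,-0.51,0.74]],[50,[-0.19,0.38,-0.1],[-0.31,-0.51,0.74]],[50,[-0.16,0.4,-0.08],[-0.31,-0.51,0.74]],[50,[-0.15,0.4,-0.07],[-0.31,-0.51,0.74]]] 16
```

View pics/q1.png

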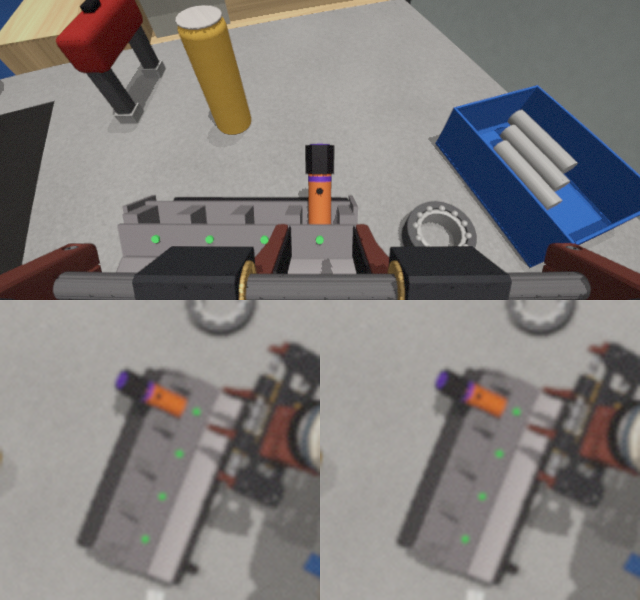

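The torch is seated in the far bay; its violet band at wrist (319,179) lines up with that bay's LED at (319,240). Back to the tray view.

>>> play_rows(targets=[[50,[0,0.1,-0.9],[0,0,0]],[50,[0,0.1,-0.9],[0,0,0]],[50,[0,0.1,-0.9],[0,0,0]],[50,[0,0.1,-0.9],[0,0,0]],[50,[-0.26,0.09,-0.34],[-0.31,-0.51,0.74]],[50,[-0.27,0.11,-0.32],[-0.31,-0.51,0.74]],[50,[-0.28,0.13,-0.31],[-0.31,-0.51,0.74]],[50,[-0.28,0.17,-0.29],[-0.31,-0.51,0.74]],[50,[-0.28,0.19,-0.27],[-0.31,-0.51,0.74]],[50,[-0.28,0.21,-0.26],[-0.31,-0.51,0.74]]])

```text
time_s: 19.8
position: [0.5555, -0.0435, 0.312]
ee_rot: [-2.584, -1.065, -0.589]
ft_force: [0.1, 0.2, 0.2]
width: 0.0502
grip_force: 0.0
```

>>> play_rows(targets=[[50,[-0.27,0.24,-0.24],[-0.31,-0.51,0.74]],[50,[-0.27,0.26,-0.21],[-0.31,-0.51,0.74]],[50,[-0.26,0.29,-0.2],[-0.31,-0.51,0.74]],[50,[-0.25,0.31,-0.18],[-0.31,-0.51,0.74]],[50,[-0.24,0.32,-0.16],[-0.31,-0.51,0.74]],[50,[-0.22,0.35,-0.14],[-0.31,-0.51,0.74]],[50,[-0.21,0.36,-0.13],[-0.31,-0.51,0.74]],[50,[-0.19,0.38,-0.1],[-0.31,-0.51,0.74]],[50,[-0.16,0.4,-0.08],[-0.31,-0.51,0.74]],[50,[-0.15,0.4,-0.07],[-0.31,-0.51,0.74]]])

```text
time_s: 21.05
position: [0.5288, -0.2138, 0.3331]
ee_rot: [3.129, 0.191, -0.009]
ft_force: [0.8, 1.0, 0.4]
width: 0.05
grip_force: 0.0
```

>>> play_rows(targets=[[50,[0,0,0],[0,0,0]],[50,[0,0,0],[0,0,0]]])

```text
time_s: 21.3
position: [0.5285, -0.2135, 0.3337]
ee_rot: [3.13, 0.195, -0.005]
ft_force: [0.2, 0.3, -0.7]
width: 0.0501
grip_force: 0.0
```

```bash
python3 - <<'E'
from h import *
p,Rc=cur();w=manip.capture("wrist");print(p);print("top:");bayview(manip.capture("top"))
ts=sorted(torches(w),key=lambda t:t[0][0])
for t in ts:print(*t)
a=ts[0][3]+.0236*cab;print("pick",a)
e=plan(np.array([a[0],a[1],.135]),RP,50);e=plan(np.array([a[0],a[1],.10]),RP,50,start=e,n=2)
cv2.imwrite("pics/o3.png",w["frame"])
E
```

```text
[ 0.5284958  -0.21352616  0.33365285]
top:
violet [238.5 181.8] 20 bay xyz mm [ 12.3 -87.  130. ]
violet [248.8 185.8] 12 bay xyz mm [-51.2 -82.3 130. ]
[10.  73.1] [25.5 17.2] 16.7 [0.6223 0.2148 0.115 ]
[301. 153.] [52. 18.] 90.0 [ 0.5615 -0.182   0.115 ]
[353.9 154.5] [17.6 51.9] 3.3 [ 0.5683 -0.2533  0.115 ]
[403.6 154.3] [18.  52.3] 4.4 [ 0.577  -0.3204  0.115 ]
pick [0.64573716 0.21757772 0.115     ]
[[50,[0.33,-0.8,0.38],[0.01,0.0,0.0]],[50,[0.32,-0.8,0.38],[0.01,0.0,0.0]],[50,[0.33,-0.79,0.37],[0.01,0.0,0.0]],[50,[0.33,-0.8,0.38],[0.01,0.0,0.0]],[50,[0.33,-0.8,0.38],[0.01,0.0,0.0]],[50,[0.32,-0.79,0.38],[0.01,0.0,0.0]],[50,[0.33,-0.8,0.39],[0.01,0.0,0.0]],[50,[0.33,-0.79,0.38],[0.01,0.0,0.0]],[50,[0.33,-0.8,0.38],[0.01,0.0,0.0]],[50,[0.32,-0.79,0.39],[0.01,0.0,0.0]],[50,[0.33,-0.8,0.38],[0.01,0.0,0.0]],[50,[0.33,-0.79,0.38],[0.01,0.0,0.0]],[50,[0.33,-0.8,0.39],[0.01,0.0,0.0]]] 13
[[50,[0.0,0.0,0.44],[-0.03,0.02,0.03]],[50,[0.0,0.01,0.44],[-0.03,0.02,0.03]]] 2
```

```bash
cat >> h.py <<'E'
def cycle(t,y,start=None):
    a=np.array([t[0],t[1],0])+.0225*cab
    print("to torch");e=plan(a+[0,0,.14],RP,50,start=start,n=6)
    print("down");e=plan(a+[0,0,.100],RP,50,start=e,n=2)
    print("lift");e=plan(a+[0,0,.295],RP,14,start=(a+[0,0,.100],RP))
    print("carry");e=plan(place(y,.08,.079)+[0,0,.10],RB,14,start=e,n=16)
    print("lower");e=plan(place(y,.08,.079),RB,14,start=e,n=3)
E
python3 - <<'E'
from h import *
cycle([.5613,-.1822],-.029)
E
```

```text
to torch
[[50,[0.25,-0.12,0.81],[0.01,0.01,0.01]],[50,[0.25,-0.12,0.81],[0.01,0.01,0.01]],[50,[0.24,-0.11,0.8],[0.01,0.01,0.01]],[50,[0.25,-0.12,0.81],[0.01,0.01,0.01]],[50,[0.25,-0.12,0.81],[0.01,0.01,0.01]],[50,[0.24,-0.11,0.81],[0.01,0.01,0.01]]] 6
down
[[50,[0.0,0.0,0.5],[0.0,-0.01,0.0]],[50,[0.0,0.0,0.5],[0.0,-0.01,0.0]]] 2
lift
[[14,[0.0,0.0,-0.98],[0.0,0.0,0.0]],[14,[0.0,0.0,-0.97],[0.0,0.0,0.0]],[14,[0.0,0.0,-0.98],[0.0,0.0,0.0]],[14,[0.0,0.0,-0.97],[0.0,0.0,0.0]],[14,[0.0,0.0,-0.97],[0.0,0.0,0.0]]] 5
carry
[[14,[0.11,-0.79,0.06],[0.31,0.5,-0.74]],[14,[0.15,-0.77,0.09],[0.31,0.5,-0.74]],[14,[0.21,-0.77,0.12],[0.31,0.5,-0.74]],[14,[0.24,-0.74,0.15],[0.31,0.5,-0.74]],[14,[0.28,-0.72,0.18],[0.31,0.5,-0.74]],[14,[0.32,-0.7,0.22],[0.31,0.5,-0.74]],[14,[0.36,-0.67,0.24],[0.31,0.5,-0.74]],[14,[0.39,-0.64,0.28],[0.31,0.5,-0.74]],[14,[0.41,-0.6,0.32],[0.31,0.5,-0.74]],[14,[0.44,-0.57,0.35],[0.31,0.5,-0.74]],[14,[0.45,-0.53,0.38],[0.31,0.5,-0.74]],[14,[0.48,-0.49,0.42],[0.31,0.5,-0.74]],[14,[0.48,-0.45,0.45],[0.31,0.5,-0.74]],[14,[0.49,-0.4,0.48],[0.31,0.5,-0.74]],[14,[0.49,-0.36,0.52],[0.31,0.5,-0.74]],[14,[0.49,-0.31,0.54],[0.31,0.5,-0.74]]] 16
lower
[[14,[-0.59,0.01,0.59],[-0.01,0.01,-0.02]],[14,[-0.58,0.0,0.59],[-0.01,0.01,-0.02]],[14,[-0.59,0.01,0.59],[-0.01,0.01,-0.02]]] 3
```

>>> play_rows(targets=[[50,[0.25,-0.12,0.81],[0,0,0]],[50,[0.25,-0.12,0.81],[0,0,0]],[50,[0.24,-0.11,0.8],[0,0,0]],[50,[0.25,-0.12,0.81],[0,0,0]],[50,[0.25,-0.12,0.81],[0,0,0]],[50,[0.24,-0.11,0.8],[0,0,0]],[50,[0,0,0.5],[0,0,0]],[50,[0,0,0.5],[0,0,0]],[50,[0,0,0],[0,0,0]]])

```text
time_s: 22.52
position: [0.5821, -0.1813, 0.0997]
ee_rot: [3.13, 0.191, -0.007]
ft_force: [-0.6, 0.8, 0.6]
width: 0.0497
grip_force: 0.0
```

>>> play_rows(targets=[[14,[0,0,0],[0,0,0]],[14,[0,0,0],[0,0,0]],[14,[0,0,0],[0,0,0]],[14,[0,0,0],[0,0,0]],[14,[0,0,-0.5],[0,0,0]],[14,[0,0,-0.9],[0,0,0]],[14,[0,0,-1],[0,0,0]],[14,[0,0,-1],[0,0,0]],[14,[0,0,-1],[0,0,0]],[14,[0,0,-0.5],[0,0,0]]])

```text
time_s: 23.78
position: [0.5843, -0.1802, 0.3006]
ee_rot: [3.127, 0.191, 0.002]
ft_force: [0.4, 0.6, -2.8]
width: 0.0256
grip_force: 30.0
```

>>> play_rows(targets=[[14,[0.11,-0.79,0.06],[0.31,0.5,-0.74]],[14,[0.15,-0.77,0.09],[0.31,0.5,-0.74]],[14,[0.21,-0.77,0.12],[0.31,0.5,-0.74]],[14,[0.24,-0.74,0.15],[0.31,0.5,-0.74]],[14,[0.28,-0.72,0.18],[0.31,0.5,-0.74]],[14,[0.32,-0.7,0.22],[0.31,0.5,-0.74]],[14,[0.36,-0.67,0.24],[0.31,0.5,-0.74]],[14,[0.39,-0.64,0.28],[0.31,0.5,-0.74]],[14,[0.41,-0.6,0.32],[0.31,0.5,-0.74]],[14,[0.44,-0.57,0.35],[0.31,0.5,-0.74]]])

```text
time_s: 25.02
position: [0.5884, 0.1388, 0.2699]
ee_rot: [-2.584, -1.071, -0.584]
ft_force: [-0.1, 0.5, -1.4]
width: 0.0254
grip_force: 30.0
```

>>> play_rows(targets=[[14,[0.45,-0.53,0.38],[0.31,0.5,-0.74]],[14,[0.48,-0.49,0.42],[0.31,0.5,-0.74]],[14,[0.48,-0.45,0.45],[0.31,0.5,-0.74]],[14,[0.49,-0.4,0.48],[0.31,0.5,-0.74]],[14,[0.49,-0.36,0.52],[0.31,0.5,-0.74]],[14,[0.49,-0.31,0.54],[0.31,0.5,-0.74]],[14,[0,0,0],[0,0,0]],[14,[0,0,0],[0,0,0]]])

```text
time_s: 26.02
position: [0.5912, 0.3279, 0.253]
ee_rot: [-2.106, -1.462, -0.855]
ft_force: [0.6, 0.1, -1.8]
width: 0.0251
grip_force: 30.0
```

```bash
cat >> h.py <<'E'
def held(y):
    p,Rc=cur();w=manip.capture("wrist");hsv=cv2.cvtColor(w["frame"],cv2.COLOR_BGR2HSV)
    for uu in(312,320,328):
        col=hsv[:260,uu];v=np.where((col[:,0]>118)&(col[:,0]<155)&(col[:,1]>80)&(col[:,2]>30))[0];print("violet rows",uu,v.tolist())
        if len(v):
            b=v[v>v.min()+25]
            if len(b):
                o,r=ray(w,(uu,b.min()-.5));o=Rc.T@(o-p);r=Rc.T@r;q=o+r*(-.023-o[2])/r[2];print("  head edge tool x mm",(q*1e3).round(1)," g =",98-q[0]*1e3)
    return p,Rc,w
E
python3 - <<'E'
from h import *
p,Rc,w=held(-.029);T=manip.capture("top");S=manip.capture("scene");print("err",np.degrees(R.from_matrix(Rc.T@RB).as_rotvec()))
cv2.imwrite("pics/r2.png",np.vstack([w["frame"][:300],np.hstack([cv2.resize(S["frame"][140:260,330:458],(320,300),interpolation=2),cv2.resize(T["frame"][150:270,190:318],(320,300),interpolation=2)])]))
plan(place(-.029,.08,.079),RB,14,n=3)
E
```

```text
violet rows 312 [154, 155, 156, 157, 158, 222, 223, 224, 225, 226, 227, 228, 229, 230, 231, 232]
  head edge tool x mm [ 20.2  -5.3 -23. ]  g = 77.83647810066684
violet rows 320 [153, 154, 155, 156, 157, 158, 159, 223, 224, 225, 226, 227, 228, 229, 230, 231, 232]
  head edge tool x mm [ 19.6  -1.1 -23. ]  g = 78.39273051226222
violet rows 328 [153, 154, 155, 156, 157, 158, 159, 223, 224, 225, 226, 227, 228, 229, 230, 231, 232]
  head edge tool x mm [ 19.6   3.1 -23. ]  g = 78.39918702125225
err [-0.27934954  0.59279932 -0.15320023]
[[14,[-0.57,0.02,0.6],[-0.02,0.04,-0.01]],[14,[-0.56,0.01,0.6],[-0.02,0.04,-0.01]],[14,[-0.57,0.01,0.6],[-0.02,0.04,-0.01]]] 3
```

>>> play_rows(targets=[[14,[-0.57,0.02,0.6],[-0.02,0.04,-0.01]],[14,[-0.56,0.01,0.6],[-0.02,0.04,-0.01]],[14,[-0.57,0.01,0.6],[-0.02,0.04,-0.01]],[14,[0,0,0],[0,0,0]],[14,[-0.5,0,0],[0,0,0]],[14,[-0.5,0,0],[0,0,0]],[14,[-0.5,0,0],[0,0,0]],[14,[-0.2,0,0],[0,0,0]],[14,[0,0,0],[0,0,0]]])

```text
time_s: 27.3
position: [0.577, 0.2846, 0.1063]
ee_rot: [-2.1, -1.458, -0.872]
ft_force: [-0.3, -0.3, -1.7]
width: 0.0253
grip_force: 30.0
```

```bash
python3 - <<'E'
from h import *
p,Rc=cur();s=manip.state();print("rel units",np.round(RB.T@(place(-.029,0,.0784)-p)/.04,3),"ft tool",Rc.T@s["ft_force"])
E
```

```text
rel units [-0.333 -0.001 -0.008] ft tool [-1.46481965 -0.18767624  0.95742494]
```

>>> play_rows(targets=[[14,[-0.17,0,0],[0,0,0]],[14,[-0.1,0,0],[0,0,0]],[14,[-0.04,0,0],[0,0,0]],[14,[-0.04,0,0],[0,0,0]],[14,[0,0,0],[0,0,0]]])

```text
time_s: 27.92
position: [0.573, 0.2758, 0.0956]
ee_rot: [-2.099, -1.459, -0.871]
ft_force: [-0.1, 1.3, -1.4]
width: 0.0251
grip_force: 30.0
```

>>> play_rows(targets=[[38,[0,0,0],[0,0,0]],[38,[0,0,0],[0,0,0]],[38,[0,0,-0.6],[0,0,0]],[38,[0,0,-1],[0,0,0]],[38,[0,0,-1],[0,0,0]],[38,[0,0,-1],[0,0,0]],[38,[0,0,0],[0,0,0]]])

```text
time_s: 28.8
position: [0.5384, 0.1788, 0.1992]
ee_rot: [-2.102, -1.459, -0.876]
ft_force: [-0.1, -0.3, -1.3]
width: 0.0377
grip_force: 0.0
```

```bash
python3 - <<'E'
from h import *
p,Rc=cur();w=manip.capture("wrist");bayview(w);bayview(manip.capture("top"))
e=plan(p+[-.0,-.1,.1],RB,50,n=4);e=plan(np.array([.53,-.215,.335]),RP,50,start=e,n=16)
E
```

```text
violet [319.  143.1] 17 bay xyz mm [ 51.  -27.4 130. ]
violet [374.5 143. ] 14 bay xyz mm [ 56.4 -96.8 130. ]
violet [319.9 178. ] 113 bay xyz mm [-215.3  -28.6  130. ]
violet [372.2 178. ] 113 bay xyz mm [-215.3  -44.2  130. ]
violet [238.6 181.6] 21 bay xyz mm [ 12.4 -87.8 130. ]
violet [248.8 185.8] 12 bay xyz mm [-51.2 -82.3 130. ]
violet [433.9 189.7] 10 bay xyz mm [-703.1 -163.4  130. ]
violet [231.6 198.9] 23 bay xyz mm [ 11.7 -29.4 130. ]
violet [241.7 203.9] 14 bay xyz mm [-53.  -23.3 130. ]
[[50,[0.03,0.23,-0.87],[0.0,0.0,0.0]],[50,[0.04,0.22,-0.87],[0.0,0.0,0.0]],[50,[0.03,0.23,-0.87],[0.0,0.0,0.0]],[50,[0.03,0.22,-0.87],[0.0,0.0,0.0]]] 4
[[50,[-0.27,0.15,-0.35],[-0.31,-0.5,0.74]],[50,[-0.27,0.17,-0.33],[-0.31,-0.5,0.74]],[50,[-0.27,0.2,-0.31],[-0.31,-0.5,0.74]],[50,[-0.28,0.23,-0.3],[-0.31,-0.5,0.74]],[50,[-0.27,0.25,-0.27],[-0.31,-0.5,0.74]],[50,[-0.26,0.28,-0.26],[-0.31,-0.5,0.74]],[50,[-0.26,0.3,-0.24],[-0.31,-0.5,0.74]],[50,[-0.24,0.33,-0.22],[-0.31,-0.5,0.74]],[50,[-0.24,0.34,-0.2],[-0.31,-0.5,0.74]],[50,[-0.22,0.36,-0.18],[-0.31,-0.5,0.74]],[50,[-0.2,0.39,-0.17],[-0.31,-0.5,0.74]],[50,[-0.19,0.4,-0.14],[-0.31,-0.5,0.74]],[50,[-0.16,0.41,-0.12],[-0.31,-0.5,0.74]],[50,[-0.14,0.43,-0.11],[-0.31,-0.5,0.74]],[50,[-0.12,0.44,-0.09],[-0.31,-0.5,0.74]],[50,[-0.1,0.44,-0.07],[-0.31,-0.5,0.74]]] 16
```

>>> play_rows(targets=[[50,[0.03,0.23,-0.87],[0,0,0]],[50,[0.03,0.22,-0.87],[0,0,0]],[50,[0.03,0.23,-0.87],[0,0,0]],[50,[0.03,0.22,-0.87],[0,0,0]],[50,[-0.27,0.15,-0.35],[-0.31,-0.5,0.74]],[50,[-0.27,0.17,-0.33],[-0.31,-0.5,0.74]],[50,[-0.27,0.2,-0.31],[-0.31,-0.5,0.74]],[50,[-0.28,0.23,-0.3],[-0.31,-0.5,0.74]],[50,[-0.27,0.25,-0.27],[-0.31,-0.5,0.74]],[50,[-0.26,0.28,-0.26],[-0.31,-0.5,0.74]]])

```text
time_s: 30.15
position: [0.535, -0.0309, 0.3109]
ee_rot: [-2.581, -1.062, -0.593]
ft_force: [1.3, -0.0, 0.5]
width: 0.05
grip_force: 0.0
```

>>> play_rows(targets=[[50,[-0.26,0.3,-0.24],[-0.31,-0.5,0.74]],[50,[-0.24,0.33,-0.22],[-0.31,-0.5,0.74]],[50,[-0.24,0.34,-0.2],[-0.31,-0.5,0.74]],[50,[-0.22,0.36,-0.18],[-0.31,-0.5,0.74]],[50,[-0.2,0.39,-0.17],[-0.31,-0.5,0.74]],[50,[-0.19,0.4,-0.14],[-0.31,-0.5,0.74]],[50,[-0.16,0.41,-0.12],[-0.31,-0.5,0.74]],[50,[-0.14,0.43,-0.11],[-0.31,-0.5,0.74]],[50,[-0.12,0.44,-0.09],[-0.31,-0.5,0.74]],[50,[-0.1,0.44,-0.07],[-0.31,-0.5,0.74]]])

```text
time_s: 31.4
position: [0.5304, -0.2143, 0.333]
ee_rot: [-3.134, -0.189, -0.006]
ft_force: [-0.4, -0.3, -1.0]
width: 0.05
grip_force: 0.0
```

>>> play_rows(targets=[[50,[0,0,0],[0,0,0]],[50,[0,0,0],[0,0,0]]])

```text
time_s: 31.65
position: [0.5299, -0.2139, 0.3336]
ee_rot: [-3.133, -0.192, -0.01]
ft_force: [-0.6, -1.0, -0.3]
width: 0.05
grip_force: 0.0
```

```bash
python3 - <<'E'
from h import *
p,Rc=cur();w=manip.capture("wrist");print(p);print("top:");bayview(manip.capture("top"))
ts=sorted([t for t in torches(w) if t[3][1]<0],key=lambda t:t[0][0])
for t in ts:print(*t)
cycle(ts[0][3],.029)
E
```

```text
[ 0.52988873 -0.21394038  0.33355889]
top:
violet [238.5 181.5] 20 bay xyz mm [ 13. -88. 130.]
violet [248.8 185.8] 12 bay xyz mm [-51.2 -82.3 130. ]
violet [231.5 199. ] 22 bay xyz mm [ 12.1 -29.  130. ]
violet [241.7 203.9] 14 bay xyz mm [-53.  -23.3 130. ]
[354.7 155.1] [17.5 52. ] 2.7 [ 0.5709 -0.2532  0.115 ]
[406.9 151.5] [18.2 52.1] 3.7 [ 0.5844 -0.3227  0.115 ]
to torch
[[50,[0.24,0.18,0.81],[0.0,-0.01,0.01]],[50,[0.24,0.19,0.81],[0.0,-0.01,0.01]],[50,[0.24,0.18,0.81],[0.0,-0.01,0.01]],[50,[0.24,0.18,0.81],[0.0,-0.01,0.01]],[50,[0.24,0.18,0.81],[0.0,-0.01,0.01]],[50,[0.25,0.18,0.81],[0.0,-0.01,0.01]]] 6
down
[[50,[0.0,0.0,0.5],[-0.01,-0.01,-0.01]],[50,[0.0,0.0,0.5],[-0.01,-0.01,-0.01]]] 2
lift
[[14,[0.0,0.0,-0.98],[0.0,0.0,0.0]],[14,[0.0,0.0,-0.97],[0.0,0.0,0.0]],[14,[0.0,0.0,-0.98],[0.0,0.0,0.0]],[14,[0.0,0.0,-0.97],[0.0,0.0,0.0]],[14,[0.0,0.0,-0.97],[0.0,0.0,0.0]]] 5
carry
[[14,[0.03,-0.94,0.06],[0.31,0.5,-0.74]],[14,[0.08,-0.94,0.09],[0.31,0.5,-0.74]],[14,[0.14,-0.92,0.13],[0.31,0.5,-0.74]],[14,[0.19,-0.91,0.15],[0.31,0.5,-0.74]],[14,[0.24,-0.89,0.19],[0.31,0.5,-0.74]],[14,[0.3,-0.87,0.22],[0.31,0.5,-0.74]],[14,[0.33,-0.84,0.26],[0.31,0.5,-0.74]],[14,[0.38,-0.82,0.3],[0.31,0.5,-0.74]],[14,[0.41,-0.77,0.33],[0.31,0.5,-0.74]],[14,[0.45,-0.74,0.38],[0.31,0.5,-0.74]],[14,[0.48,-0.7,0.42],[0.31,0.5,-0.74]],[14,[0.5,-0.66,0.45],[0.31,0.5,-0.74]],[14,[0.52,-0.61,0.5],[0.31,0.5,-0.74]],[14,[0.54,-0.56,0.53],[0.31,0.5,-0.74]],[14,[0.55,-0.51,0.57],[0.31,0.5,-0.74]],[14,[0.55,-0.46,0.61],[0.31,0.5,-0.74]]] 16
lower
[[14,[-0.59,0.0,0.59],[-0.01,0.01,-0.02]],[14,[-0.58,0.01,0.59],[-0.01,0.01,-0.02]],[14,[-0.59,0.0,0.59],[-0.01,0.01,-0.02]]] 3
```

>>> play_rows(targets=[[50,[0.23,0.18,0.81],[0,0,0]],[50,[0.23,0.19,0.81],[0,0,0]],[50,[0.23,0.18,0.81],[0,0,0]],[50,[0.23,0.18,0.81],[0,0,0]],[50,[0.23,0.18,0.81],[0,0,0]],[50,[0.23,0.18,0.81],[0,0,0]],[50,[0,0,0.49],[0,0,0]],[50,[0,0,0.49],[0,0,0]],[50,[0,0,0],[0,0,0]]])

```text
time_s: 32.88
position: [0.5903, -0.2511, 0.1004]
ee_rot: [-3.134, -0.189, -0.007]
ft_force: [0.1, 0.1, -0.1]
width: 0.0501
grip_force: 0.0
```

>>> play_rows(targets=[[14,[0,0,0],[0,0,0]],[14,[0,0,0],[0,0,0]],[14,[0,0,0],[0,0,0]],[14,[0,0,0],[0,0,0]],[14,[0,0,-0.5],[0,0,0]],[14,[0,0,-0.9],[0,0,0]],[14,[0,0,-1],[0,0,0]],[14,[0,0,-1],[0,0,0]],[14,[0,0,-1],[0,0,0]],[14,[0,0,-0.5],[0,0,0]]])

```text
time_s: 34.12
position: [0.5907, -0.2521, 0.3014]
ee_rot: [3.134, 0.188, 0.016]
ft_force: [0.4, -0.3, -2.0]
width: 0.0252
grip_force: 29.9
```

>>> play_rows(targets=[[14,[0.03,-0.94,0.06],[0.31,0.5,-0.74]],[14,[0.08,-0.94,0.09],[0.31,0.5,-0.74]],[14,[0.14,-0.92,0.13],[0.31,0.5,-0.74]],[14,[0.19,-0.91,0.15],[0.31,0.5,-0.74]],[14,[0.24,-0.89,0.19],[0.31,0.5,-0.74]],[14,[0.3,-0.87,0.22],[0.31,0.5,-0.74]],[14,[0.33,-0.84,0.26],[0.31,0.5,-0.74]],[14,[0.38,-0.82,0.3],[0.31,0.5,-0.74]],[14,[0.41,-0.77,0.33],[0.31,0.5,-0.74]],[14,[0.45,-0.74,0.38],[0.31,0.5,-0.74]]])

```text
time_s: 35.38
position: [0.5553, 0.1241, 0.273]
ee_rot: [-2.578, -1.067, -0.6]
ft_force: [-0.3, -0.8, -0.6]
width: 0.0253
grip_force: 29.9
```

>>> play_rows(targets=[[14,[0.48,-0.7,0.42],[0.31,0.5,-0.74]],[14,[0.5,-0.66,0.45],[0.31,0.5,-0.74]],[14,[0.52,-0.61,0.5],[0.31,0.5,-0.74]],[14,[0.54,-0.56,0.53],[0.31,0.5,-0.74]],[14,[0.55,-0.51,0.57],[0.31,0.5,-0.74]],[14,[0.55,-0.46,0.61],[0.31,0.5,-0.74]],[14,[0,0,0],[0,0,0]],[14,[0,0,0],[0,0,0]]])

```text
time_s: 36.38
position: [0.5351, 0.3475, 0.2573]
ee_rot: [-2.1, -1.459, -0.87]
ft_force: [-0.1, -0.6, -1.6]
width: 0.0252
grip_force: 29.9
```

```bash
python3 - <<'E'
from h import *
p,Rc,w=held(.029);print(p,"err",np.degrees(R.from_matrix(Rc.T@RB).as_rotvec()))
plan(place(.029,.08,.079),RB,14,n=3);bayview(manip.capture("top"))
E
```

```text
violet rows 312 [151, 152, 153, 154, 155, 219, 220, 221, 222, 223, 224, 225, 226, 227, 228]
  head edge tool x mm [ 21.8  -5.3 -23. ]  g = 76.18892966682988
violet rows 320 [151, 152, 153, 154, 155, 219, 220, 221, 222, 223, 224, 225, 226, 227, 228, 229]
  head edge tool x mm [ 21.8  -1.1 -23. ]  g = 76.19466139278734
violet rows 328 [151, 152, 153, 154, 155, 219, 220, 221, 222, 223, 224, 225, 226, 227, 228, 229]
  head edge tool x mm [ 21.8   3.1 -23. ]  g = 76.2009793862588
[0.53505138 0.34753553 0.25729514] err [ 0.01344462 -0.02053945  0.00754512]
[[14,[-0.59,0.02,0.63],[0.0,0.0,0.0]],[14,[-0.59,0.03,0.62],[0.0,0.0,0.0]],[14,[-0.59,0.02,0.63],[0.0,0.0,0.0]]] 3
violet [238.5 181.4] 19 bay xyz mm [ 13.4 -88.3 130. ]
violet [249.1 185.2] 10 bay xyz mm [-51.9 -84.2 130. ]
violet [434.3 189.7] 9 bay xyz mm [-704.1 -163.6  130. ]
violet [195.4 203.9] 32 bay xyz mm [220.2  22.2 130. ]
violet [206.9 209. ] 14 bay xyz mm [131.9  25.5 130. ]
```

>>> play_rows(targets=[[14,[-0.59,0.02,0.62],[0,0,0]],[14,[-0.59,0.03,0.62],[0,0,0]],[14,[-0.59,0.02,0.62],[0,0,0]],[14,[0,0,0],[0,0,0]],[14,[-0.5,0,0],[0,0,0]],[14,[-0.5,0,0],[0,0,0]],[14,[-0.5,0,0],[0,0,0]],[14,[-0.25,0,0],[0,0,0]],[14,[0,0,0],[0,0,0]]])

```text
time_s: 37.6
position: [0.5219, 0.3025, 0.1053]
ee_rot: [-2.1, -1.458, -0.871]
ft_force: [-0.3, -0.8, -1.1]
width: 0.0254
grip_force: 29.9
```

```bash
python3 - <<'E'
from h import *
p,Rc=cur();s=manip.state();print("rel units",np.round(RB.T@(place(.029,0,.0762)-p)/.04,3),"ft tool",Rc.T@s["ft_force"])
E
```

```text
rel units [-0.328 -0.004  0.019] ft tool [-1.40230409 -0.01853377  0.1448182 ]
```

>>> play_rows(targets=[[14,[-0.17,0,0.02],[0,0,0]],[14,[-0.1,0,0],[0,0,0]],[14,[-0.04,0,0],[0,0,0]],[14,[-0.04,0,0],[0,0,0]],[14,[0,0,0],[0,0,0]]])

```text
time_s: 38.22
position: [0.5183, 0.2948, 0.0948]
ee_rot: [-2.098, -1.459, -0.872]
ft_force: [0.1, 3.7, 3.0]
width: 0.0249
grip_force: 29.9
```

>>> play_rows(targets=[[38,[0,0,0],[0,0,0]],[38,[0,0,0],[0,0,0]],[38,[0,0,-0.6],[0,0,0]],[38,[0,0,-1],[0,0,0]],[38,[0,0,-1],[0,0,0]],[38,[0,0,-1],[0,0,0]],[38,[0,0,0],[0,0,0]]])

```text
time_s: 39.1
position: [0.4834, 0.1973, 0.1974]
ee_rot: [-2.102, -1.459, -0.875]
ft_force: [0.3, 0.5, 0.3]
width: 0.0381
grip_force: 0.0
```

```bash
python3 - <<'E'
from h import *
p,Rc=cur();w=manip.capture("wrist");bayview(w);bayview(manip.capture("top"))
e=plan(p+[.02,-.1,.1],RB,50,n=4);e=plan(np.array([.53,-.235,.335]),RP,50,start=e,n=16)
E
```

```text
violet [318.2 141.5] 37 bay xyz mm [ 32.6  31.4 130. ]
violet [373. 141.] 17 bay xyz mm [ 51.5 -36.  130. ]
violet [426. 141.] 15 bay xyz mm [  59.4 -104.9  130. ]
violet [423.8 175.9] 116 bay xyz mm [-227.2    2.6  130. ]
violet [317.8 176.2] 105 bay xyz mm [-227.6   29.9  130. ]
violet [372.2 176. ] 113 bay xyz mm [-227.4   16.   130. ]
violet [238.5 181.7] 21 bay xyz mm [ 12.7 -87.4 130. ]
violet [248.8 185.8] 12 bay xyz mm [-51.2 -82.3 130. ]
violet [433.9 189.7] 10 bay xyz mm [-703.1 -163.4  130. ]
violet [231.5 199. ] 22 bay xyz mm [ 12.1 -29.  130. ]
violet [241.8 203.5] 14 bay xyz mm [-52.5 -24.6 130. ]
violet [224.5 217. ] 22 bay xyz mm [ 10.3  30.9 130. ]
violet [234.7 221.3] 18 bay xyz mm [-53.2  32.9 130. ]
[[50,[0.06,0.34,-0.84],[0.0,0.0,0.0]],[50,[0.06,0.34,-0.83],[0.0,0.0,0.0]],[50,[0.07,0.35,-0.84],[0.0,0.0,0.0]],[50,[0.06,0.34,-0.84],[0.0,0.0,0.0]]] 4
[[50,[-0.29,0.22,-0.38],[-0.31,-0.5,0.74]],[50,[-0.29,0.25,-0.35],[-0.31,-0.5,0.74]],[50,[-0.3,0.28,-0.34],[-0.31,-0.5,0.74]],[50,[-0.28,0.3,-0.31],[-0.31,-0.5,0.74]],[50,[-0.28,0.33,-0.3],[-0.31,-0.5,0.74]],[50,[-0.27,0.36,-0.27],[-0.31,-0.5,0.74]],[50,[-0.26,0.38,-0.25],[-0.31,-0.5,0.74]],[50,[-0.24,0.4,-0.23],[-0.31,-0.5,0.74]],[50,[-0.22,0.43,-0.21],[-0.31,-0.5,0.74]],[50,[-0.21,0.44,-0.19],[-0.31,-0.5,0.74]],[50,[-0.18,0.47,-0.17],[-0.31,-0.5,0.74]],[50,[-0.16,0.47,-0.14],[-0.31,-0.5,0.74]],[50,[-0.14,0.49,-0.13],[-0.31,-0.5,0.74]],[50,[-0.11,0.5,-0.11],[-0.31,-0.5,0.74]],[50,[-0.08,0.51,-0.09],[-0.31,-0.5,0.74]],[50,[-0.05,0.52,-0.07],[-0.31,-0.5,0.74]]] 16
```

Three are in place at the same depth (lens rows about 141). Now the fourth.

>>> play_rows(targets=[[50,[0.06,0.34,-0.84],[0,0,0]],[50,[0.06,0.34,-0.84],[0,0,0]],[50,[0.06,0.34,-0.84],[0,0,0]],[50,[0.06,0.34,-0.84],[0,0,0]],[50,[-0.29,0.22,-0.38],[-0.31,-0.5,0.74]],[50,[-0.29,0.25,-0.35],[-0.31,-0.5,0.74]],[50,[-0.3,0.28,-0.34],[-0.31,-0.5,0.74]],[50,[-0.28,0.3,-0.31],[-0.31,-0.5,0.74]],[50,[-0.28,0.33,-0.3],[-0.31,-0.5,0.74]],[50,[-0.27,0.36,-0.27],[-0.31,-0.5,0.74]]])

```text
time_s: 40.45
position: [0.5131, -0.027, 0.3103]
ee_rot: [-2.581, -1.062, -0.593]
ft_force: [-0.4, -0.4, 0.3]
width: 0.0502
grip_force: 0.0
```

>>> play_rows(targets=[[50,[-0.26,0.38,-0.25],[-0.31,-0.5,0.74]],[50,[-0.24,0.4,-0.23],[-0.31,-0.5,0.74]],[50,[-0.22,0.43,-0.21],[-0.31,-0.5,0.74]],[50,[-0.21,0.44,-0.19],[-0.31,-0.5,0.74]],[50,[-0.18,0.47,-0.17],[-0.31,-0.5,0.74]],[50,[-0.16,0.47,-0.14],[-0.31,-0.5,0.74]],[50,[-0.14,0.49,-0.13],[-0.31,-0.5,0.74]],[50,[-0.11,0.5,-0.11],[-0.31,-0.5,0.74]],[50,[-0.08,0.51,-0.09],[-0.31,-0.5,0.74]],[50,[-0.05,0.52,-0.07],[-0.31,-0.5,0.74]]])

```text
time_s: 41.7
position: [0.5304, -0.2344, 0.333]
ee_rot: [-3.134, -0.189, -0.006]
ft_force: [0.5, -0.4, -0.3]
width: 0.0499
grip_force: 0.0
```

>>> play_rows(targets=[[50,[0,0,0],[0,0,0]],[50,[0,0,0],[0,0,0]]])

```text
time_s: 41.95
position: [0.5297, -0.234, 0.3336]
ee_rot: [-3.133, -0.192, -0.009]
ft_force: [-0.2, -0.2, 0.5]
width: 0.0501
grip_force: 0.0
```

```bash
python3 - <<'E'
from h import *
p,Rc=cur();w=manip.capture("wrist");print(p,np.degrees(R.from_matrix(Rc.T@RP).as_rotvec()));print("top:");bayview(manip.capture("top"));cv2.imwrite("pics/o4.png",w["frame"][:260])
ts=sorted([t for t in torches(w) if t[3][1]<0],key=lambda t:t[0][0])
for t in ts:print(*t)
cycle(ts[0][3],.087)
E
```

```text
[ 0.52968218 -0.23398311  0.33355937] [-0.12435829 -0.34953807  0.26674902]
top:
violet [238.5 181.5] 20 bay xyz mm [ 13. -88. 130.]
violet [248.8 185.8] 12 bay xyz mm [-51.2 -82.3 130. ]
violet [231.6 198.9] 23 bay xyz mm [ 11.7 -29.4 130. ]
violet [241.6 204.4] 12 bay xyz mm [-53.4 -21.8 130. ]
violet [224.5 217. ] 22 bay xyz mm [ 10.3  30.9 130. ]
violet [234.7 221.3] 18 bay xyz mm [-53.2  32.9 130. ]
[392.7 149.5] [18.1 52. ] 3.3 [ 0.5844 -0.323   0.115 ]
to torch
[[50,[0.27,0.4,0.81],[0.0,-0.01,0.01]],[50,[0.27,0.39,0.81],[0.0,-0.01,0.01]],[50,[0.28,0.4,0.81],[0.0,-0.01,0.01]],[50,[0.27,0.39,0.81],[0.0,-0.01,0.01]],[50,[0.27,0.4,0.81],[0.0,-0.01,0.01]],[50,[0.28,0.39,0.81],[0.0,-0.01,0.01]]] 6
down
[[50,[0.0,0.0,0.5],[-0.01,-0.01,-0.01]],[50,[0.0,0.0,0.5],[-0.01,-0.01,-0.01]]] 2
lift
[[14,[0.0,0.0,-0.98],[0.0,0.0,0.0]],[14,[0.0,0.0,-0.97],[0.0,0.0,0.0]],[14,[0.0,0.0,-0.98],[0.0,0.0,0.0]],[14,[0.0,0.0,-0.97],[0.0,0.0,0.0]],[14,[0.0,0.0,-0.97],[0.0,0.0,0.0]]] 5
carry
[[14,[-0.06,-1.09,0.06],[0.31,0.5,-0.74]],[14,[0.0,-1.1,0.1],[0.31,0.5,-0.74]],[14,[0.07,-1.08,0.12],[0.31,0.5,-0.74]],[14,[0.14,-1.08,0.16],[0.31,0.5,-0.74]],[14,[0.19,-1.06,0.19],[0.31,0.5,-0.74]],[14,[0.26,-1.04,0.23],[0.31,0.5,-0.74]],[14,[0.31,-1.02,0.27],[0.31,0.5,-0.74]],[14,[0.36,-0.98,0.31],[0.31,0.5,-0.74]],[14,[0.41,-0.96,0.36],[0.31,0.5,-0.74]],[14,[0.45,-0.91,0.4],[0.31,0.5,-0.74]],[14,[0.5,-0.87,0.45],[0.31,0.5,-0.74]],[14,[0.52,-0.83,0.49],[0.31,0.5,-0.74]],[14,[0.56,-0.78,0.53],[0.31,0.5,-0.74]],[14,[0.58,-0.72,0.58],[0.31,0.5,-0.74]],[14,[0.6,-0.67,0.63],[0.31,0.5,-0.74]],[14,[0.61,-0.62,0.67],[0.31,0.5,-0.74]]] 16
lower
[[14,[-0.59,0.01,0.59],[-0.01,0.01,-0.02]],[14,[-0.58,0.0,0.59],[-0.01,0.01,-0.02]],[14,[-0.59,0.0,0.59],[-0.01,0.01,-0.02]]] 3
```

View pics/o4.png

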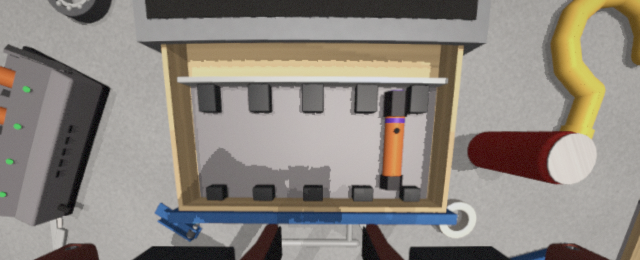

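The last torch is still in its slot at (393,150), pushed slightly forward. The red can (cap at (572,157)) is close on that side, so I'll check its clearance to the gripper body.

```bash
python3 - <<'E'
from h import *
import pickle
C=pickle.load(open("c0.pkl","rb"));w=manip.capture("wrist")
c1=onz(C["top"],(500,194),.185);c2=onz(w,(572,157),.185);c3=onz(C["scene"],(150,206),.185);print(c1,c2,c3)
a=np.array([.5844,-.323,0])+.0225*cab
for c in(c1,c2,c3):
    r=(c-a)[:2];print("rel cab x,y",r@cab[:2],r@caby[:2])
s=(a+[0,0,.295],RP);m=a+[-.01,.12,.30]
plan(place(.087,.08,.079)+[0,0,.10],RB,14,start=s,n=18)
E
```

```text
[ 0.60206844 -0.50879253  0.185     ] [ 0.60422127 -0.51290586  0.185     ] [ 0.60398224 -0.50440028  0.185     ]
rel cab x,y -0.026823526664470656 -0.18659013891618495
rel cab x,y -0.025169687728862272 -0.1909284760039648
rel cab x,y -0.024405963508395797 -0.1824534501759537
[[14,[-0.06,-0.97,0.06],[0.27,0.45,-0.66]],[14,[0.0,-0.97,0.08],[0.27,0.45,-0.66]],[14,[0.05,-0.97,0.1],[0.27,0.45,-0.66]],[14,[0.1,-0.96,0.13],[0.27,0.45,-0.66]],[14,[0.16,-0.95,0.15],[0.27,0.45,-0.66]],[14,[0.19,-0.94,0.19],[0.27,0.45,-0.66]],[14,[0.25,-0.92,0.21],[0.27,0.45,-0.66]],[14,[0.28,-0.89,0.25],[0.27,0.45,-0.66]],[14,[0.33,-0.88,0.28],[0.27,0.45,-0.66]],[14,[0.37,-0.84,0.31],[0.27,0.45,-0.66]],[14,[0.4,-0.82,0.35],[0.27,0.45,-0.66]],[14,[0.43,-0.79,0.39],[0.27,0.45,-0.66]],[14,[0.46,-0.75,0.42],[0.27,0.45,-0.66]],[14,[0.49,-0.71,0.45],[0.27,0.45,-0.66]],[14,[0.51,-0.67,0.49],[0.27,0.45,-0.66]],[14,[0.52,-0.63,0.53],[0.27,0.45,-0.66]],[14,[0.54,-0.59,0.56],[0.27,0.45,-0.66]],[14,[0.55,-0.54,0.6],[0.27,0.45,-0.66]]] 18
```

>>> play_rows(targets=[[50,[0.27,0.39,0.81],[0,0,0]],[50,[0.27,0.39,0.81],[0,0,0]],[50,[0.27,0.39,0.81],[0,0,0]],[50,[0.27,0.39,0.81],[0,0,0]],[50,[0.27,0.39,0.81],[0,0,0]],[50,[0.27,0.39,0.81],[0,0,0]],[50,[0,0,0.49],[0,0,0]],[50,[0,0,0.49],[0,0,0]],[50,[0,0,0],[0,0,0]]])

```text
time_s: 43.22
position: [0.6055, -0.3193, 0.1006]
ee_rot: [-3.134, -0.189, -0.007]
ft_force: [0.4, -0.6, -0.8]
width: 0.05
grip_force: 0.0
```

>>> play_rows(targets=[[14,[0,0,0],[0,0,0]],[14,[0,0,0],[0,0,0]],[14,[0,0,0],[0,0,0]],[14,[0,0,0],[0,0,0]],[14,[0,0,-0.5],[0,0,0]],[14,[0,0,-0.9],[0,0,0]],[14,[0,0,-1],[0,0,0]],[14,[0,0,-1],[0,0,0]],[14,[0,0,-1],[0,0,0]],[14,[0,0,-0.5],[0,0,0]]])

```text
time_s: 44.48
position: [0.606, -0.3208, 0.3012]
ee_rot: [3.134, 0.188, 0.016]
ft_force: [-0.2, -0.1, -1.8]
width: 0.0253
grip_force: 30.0
```

>>> play_rows(targets=[[14,[-0.06,-0.97,0.06],[0.27,0.45,-0.66]],[14,[0,-0.97,0.08],[0.27,0.45,-0.66]],[14,[0.05,-0.97,0.1],[0.27,0.45,-0.66]],[14,[0.1,-0.96,0.13],[0.27,0.45,-0.66]],[14,[0.16,-0.95,0.15],[0.27,0.45,-0.66]],[14,[0.19,-0.94,0.19],[0.27,0.45,-0.66]],[14,[0.25,-0.92,0.21],[0.27,0.45,-0.66]],[14,[0.28,-0.89,0.25],[0.27,0.45,-0.66]],[14,[0.33,-0.88,0.28],[0.27,0.45,-0.66]],[14,[0.37,-0.84,0.31],[0.27,0.45,-0.66]]])

```text
time_s: 45.72
position: [0.5361, 0.0637, 0.2745]
ee_rot: [-2.66, -0.985, -0.547]
ft_force: [-0.2, 0.9, -0.8]
width: 0.025
grip_force: 30.0
```

>>> play_rows(targets=[[14,[0.4,-0.82,0.35],[0.27,0.45,-0.66]],[14,[0.43,-0.79,0.39],[0.27,0.45,-0.66]],[14,[0.46,-0.75,0.42],[0.27,0.45,-0.66]],[14,[0.49,-0.71,0.45],[0.27,0.45,-0.66]],[14,[0.51,-0.67,0.49],[0.27,0.45,-0.66]],[14,[0.52,-0.63,0.53],[0.27,0.45,-0.66]],[14,[0.54,-0.59,0.56],[0.27,0.45,-0.66]],[14,[0.55,-0.54,0.6],[0.27,0.45,-0.66]],[14,[0,0,0],[0,0,0]],[14,[0,0,0],[0,0,0]]])

```text
time_s: 46.98
position: [0.482, 0.369, 0.256]
ee_rot: [-2.101, -1.466, -0.882]
ft_force: [0.1, -0.8, -0.6]
width: 0.0253
grip_force: 30.0
```

```bash
python3 - <<'E'
from h import *
p,Rc,w=held(.087);print(p,"err",np.degrees(R.from_matrix(Rc.T@RB).as_rotvec()))
plan(place(.087,.08,.079),RB,14,n=3);bayview(manip.capture("top"))
E
```

```text
violet rows 312 [154, 155, 156, 157, 158, 159, 222, 223, 224, 225, 226, 227, 228, 229, 230, 231]
  head edge tool x mm [ 20.2  -5.3 -23. ]  g = 77.81648959878525
violet rows 320 [154, 155, 156, 157, 158, 159, 223, 224, 225, 226, 227, 228, 229, 230, 231, 232]
  head edge tool x mm [ 19.6  -1.1 -23. ]  g = 78.37283260157315
violet rows 328 [154, 155, 156, 157, 158, 159, 223, 224, 225, 226, 227, 228, 229, 230, 231, 232]
  head edge tool x mm [ 19.6   3.1 -23. ]  g = 78.37927452327258
[0.48199611 0.36899301 0.25602331] err [ 0.48297423 -0.1081693   0.40960143]
[[14,[-0.59,0.01,0.61],[0.03,-0.01,0.03]],[14,[-0.6,0.01,0.61],[0.03,-0.01,0.03]],[14,[-0.59,0.01,0.61],[0.03,-0.01,0.03]]] 3
violet [238.5 181.7] 21 bay xyz mm [ 12.7 -87.4 130. ]
violet [248.8 185.8] 12 bay xyz mm [-51.2 -82.3 130. ]
violet [231.5 199. ] 22 bay xyz mm [ 12.1 -29.  130. ]
violet [241.7 203.9] 12 bay xyz mm [-52.8 -23.3 130. ]
violet [187.5 223.4] 35 bay xyz mm [219.8  94.  130. ]
violet [199.5 228.1] 17 bay xyz mm [129.5  92.5 130. ]
```

>>> play_rows(targets=[[14,[-0.59,0.01,0.61],[0.03,-0.01,0.03]],[14,[-0.59,0.01,0.61],[0.03,-0.01,0.03]],[14,[-0.59,0.01,0.61],[0.03,-0.01,0.03]],[14,[0,0,0],[0,0,0]],[14,[-0.5,0,0],[0,0,0]],[14,[-0.5,0,0],[0,0,0]],[14,[-0.5,0,0],[0,0,0]],[14,[-0.2,0,0],[0,0,0]],[14,[0,0,0],[0,0,0]]])

```text
time_s: 48.2
position: [0.4688, 0.3252, 0.1073]
ee_rot: [-2.101, -1.458, -0.872]
ft_force: [-0.3, -0.0, -1.1]
width: 0.0253
grip_force: 30.0
```

```bash
python3 - <<'E'
from h import *
p,Rc=cur();s=manip.state();print("rel units",np.round(RB.T@(place(.087,0,.0783)-p)/.04,3),"ft tool",Rc.T@s["ft_force"])
E
```

```text
rel units [-0.359 -0.01   0.006] ft tool [-0.8496651  -0.22489377  0.67771891]
```

>>> play_rows(targets=[[14,[-0.17,-0.01,0],[0,0,0]],[14,[-0.12,0,0],[0,0,0]],[14,[-0.05,0,0],[0,0,0]],[14,[-0.04,0,0],[0,0,0]],[14,[0,0,0],[0,0,0]]])

```text
time_s: 48.82
position: [0.4643, 0.3161, 0.0965]
ee_rot: [-2.099, -1.458, -0.873]
ft_force: [0.2, 3.2, 3.4]
width: 0.0254
grip_force: 30.0
```

>>> play_rows(targets=[[38,[0,0,0],[0,0,0]],[38,[0,0,0],[0,0,0]],[38,[0,0,-0.6],[0,0,0]],[38,[0,0,-1],[0,0,0]],[38,[0,0,-1],[0,0,0]],[38,[0,0,-1],[0,0,0]],[38,[0,0,0],[0,0,0]]])

```text
time_s: 49.7
position: [0.4291, 0.2188, 0.199]
ee_rot: [-2.103, -1.459, -0.876]
ft_force: [0.4, -0.0, -0.2]
width: 0.0378
grip_force: 0.0
```

```bash
python3 - <<'E'
from h import *
p,Rc=cur();w=manip.capture("wrist");T=manip.capture("top");bayview(T)
cv2.imwrite("pics/f1.png",np.vstack([w["frame"][:260],cv2.resize(T["frame"][140:260,180:436],(640,300),interpolation=2)]))
print(manip.state()["joint_pos"])
e=plan(p+[.0,-.12,.13],RB,10,n=5);e=plan(np.array([.38,-.235,.30]),RH,10,start=e,n=15)
E
```

```text
violet [238.5 181.7] 21 bay xyz mm [ 12.7 -87.4 130. ]
violet [248.8 185.8] 12 bay xyz mm [-51.2 -82.3 130. ]
violet [231.5 199. ] 22 bay xyz mm [ 12.1 -29.  130. ]
violet [241.6 204.2] 13 bay xyz mm [-53.  -22.6 130. ]
violet [224.6 216.9] 23 bay xyz mm [  9.9  30.5 130. ]
violet [234.7 221.3] 18 bay xyz mm [-53.2  32.9 130. ]
violet [217.3 233.7] 23 bay xyz mm [ 12.5  87.  130. ]
violet [227.8 237.9] 17 bay xyz mm [-52.   86.3 130. ]
[ 0.00834163  0.24730909  2.28513704  1.28258402  0.75938405 -0.68540669]
[[10,[0.06,0.21,-0.87],[0.01,0.0,0.0]],[10,[0.07,0.22,-0.86],[0.01,0.0,0.0]],[10,[0.06,0.21,-0.87],[0.01,0.0,0.0]],[10,[0.07,0.21,-0.86],[0.01,0.0,0.0]],[10,[0.06,0.22,-0.87],[0.01,0.0,0.0]]] 5
[[10,[-0.42,0.12,-0.35],[0.14,-0.59,-0.34]],[10,[-0.45,0.1,-0.34],[0.14,-0.59,-0.34]],[10,[-0.46,0.08,-0.31],[0.14,-0.59,-0.34]],[10,[-0.48,0.06,-0.29],[0.14,-0.59,-0.34]],[10,[-0.5,0.05,-0.26],[0.14,-0.59,-0.34]],[10,[-0.51,0.03,-0.24],[0.14,-0.59,-0.34]],[10,[-0.52,0.01,-0.21],[0.14,-0.59,-0.34]],[10,[-0.53,-0.01,-0.19],[0.14,-0.59,-0.34]],[10,[-0.54,-0.02,-0.16],[0.14,-0.59,-0.34]],[10,[-0.55,-0.05,-0.12],[0.14,-0.59,-0.34]],[10,[-0.55,-0.06,-0.1],[0.14,-0.59,-0.34]],[10,[-0.56,-0.08,-0.07],[0.14,-0.59,-0.34]],[10,[-0.55,-0.09,-0.04],[0.14,-0.59,-0.34]],[10,[-0.55,-0.12,-0.02],[0.14,-0.59,-0.34]],[10,[-0.55,-0.13,0.02],[0.14,-0.59,-0.34]]] 15
```

View pics/f1.png

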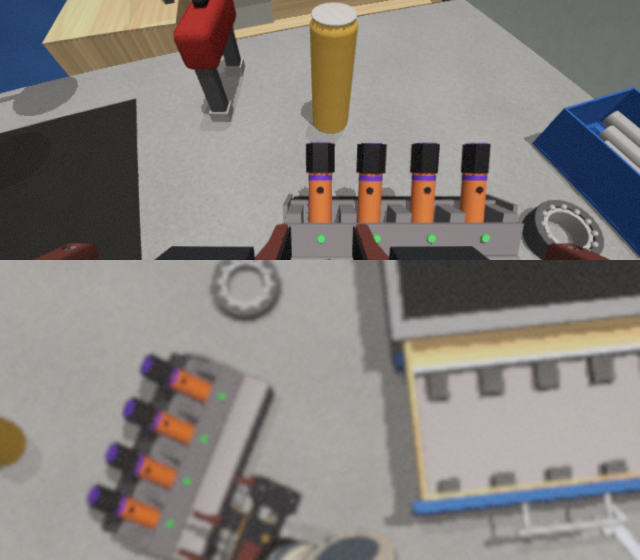

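All four torches stand in their bays (wrist lenses on the same row, 155; top view lenses in each lane), and the tray is empty. Now to grip the handle again and push the drawer shut.

```bash
python3 - <<'E'
from h import *
p,Rc=cur();e=plan(p+[.0,-.12,.13],RB,28,n=5);e=plan(np.array([.4425,-.2321,.26]),RH,28,start=e,n=15)
E
```

```text
[[28,[0.06,0.21,-0.86],[0.01,0.0,0.0]],[28,[0.06,0.21,-0.85],[0.01,0.0,0.0]],[28,[0.07,0.21,-0.86],[0.01,0.0,0.0]],[28,[0.06,0.21,-0.86],[0.01,0.0,0.0]],[28,[0.06,0.21,-0.86],[0.01,0.0,0.0]]] 5
[[28,[-0.44,0.21,-0.28],[0.14,-0.59,-0.34]],[28,[-0.46,0.2,-0.26],[0.14,-0.59,-0.34]],[28,[-0.48,0.18,-0.24],[0.14,-0.59,-0.34]],[28,[-0.5,0.16,-0.22],[0.14,-0.59,-0.34]],[28,[-0.51,0.15,-0.19],[0.14,-0.59,-0.34]],[28,[-0.52,0.13,-0.17],[0.14,-0.59,-0.34]],[28,[-0.54,0.11,-0.14],[0.14,-0.59,-0.34]],[28,[-0.54,0.09,-0.11],[0.14,-0.59,-0.34]],[28,[-0.55,0.08,-0.09],[0.14,-0.59,-0.34]],[28,[-0.56,0.06,-0.06],[0.14,-0.59,-0.34]],[28,[-0.56,0.04,-0.03],[0.14,-0.59,-0.34]],[28,[-0.57,0.02,-0.01],[0.14,-0.59,-0.34]],[28,[-0.56,0.01,0.03],[0.14,-0.59,-0.34]],[28,[-0.56,-0.01,0.06],[0.14,-0.59,-0.34]],[28,[-0.56,-0.03,0.08],[0.14,-0.59,-0.34]]] 15
```

>>> play_rows(targets=[[28,[0.06,0.21,-0.86],[0,0,0]],[28,[0.06,0.21,-0.86],[0,0,0]],[28,[0.06,0.21,-0.86],[0,0,0]],[28,[0.06,0.21,-0.86],[0,0,0]],[28,[0.06,0.21,-0.86],[0,0,0]],[28,[-0.44,0.21,-0.28],[0.14,-0.59,-0.34]],[28,[-0.46,0.2,-0.26],[0.14,-0.59,-0.34]],[28,[-0.48,0.18,-0.24],[0.14,-0.59,-0.34]],[28,[-0.5,0.16,-0.22],[0.14,-0.59,-0.34]],[28,[-0.51,0.15,-0.19],[0.14,-0.59,-0.34]]])

```text
time_s: 51.05
position: [0.4328, -0.011, 0.3037]
ee_rot: [-2.139, -1.769, -0.612]
ft_force: [-0.1, 0.2, -0.6]
width: 0.0279
grip_force: 0.0
```

>>> play_rows(targets=[[28,[-0.52,0.13,-0.17],[0.14,-0.59,-0.34]],[28,[-0.54,0.11,-0.14],[0.14,-0.59,-0.34]],[28,[-0.54,0.09,-0.11],[0.14,-0.59,-0.34]],[28,[-0.55,0.08,-0.09],[0.14,-0.59,-0.34]],[28,[-0.56,0.06,-0.06],[0.14,-0.59,-0.34]],[28,[-0.56,0.04,-0.03],[0.14,-0.59,-0.34]],[28,[-0.57,0.02,-0.01],[0.14,-0.59,-0.34]],[28,[-0.56,0.01,0.03],[0.14,-0.59,-0.34]],[28,[-0.56,-0.01,0.06],[0.14,-0.59,-0.34]],[28,[-0.56,-0.03,0.08],[0.14,-0.59,-0.34]]])

```text
time_s: 52.3
position: [0.4419, -0.2317, 0.2584]
ee_rot: [-2.089, -2.346, 0.001]
ft_force: [-0.2, -0.8, 1.1]
width: 0.0281
grip_force: 0.0
```

>>> play_rows(targets=[[28,[0,0,0],[0,0,0]],[28,[0,0,0],[0,0,0]]])

```text
time_s: 52.55
position: [0.4414, -0.2312, 0.2595]
ee_rot: [-2.092, -2.343, -0.001]
ft_force: [0.8, 0.5, -0.0]
width: 0.0279
grip_force: 0.0
```

```bash
python3 - <<'E'
from h import *
p,Rc=cur();w=manip.capture("wrist");cv2.imwrite("pics/g1.png",w["frame"])
print("bar px expected",proj(w,np.array([.4425,-.2321,.132])+.045*caby),proj(w,np.array([.4425,-.2321,.132])+.02*caby))
plan(np.array([.4425,-.2321,.1145]),RH,28,n=5)
E
```

```text
bar px expected [322.44917084 154.07917884] [322.58877448 178.13298283]
[[28,[0.0,0.0,0.73],[0.0,0.0,-0.01]],[28,[-0.01,0.01,0.72],[0.0,0.0,-0.01]],[28,[0.0,0.0,0.73],[0.0,0.0,-0.01]],[28,[-0.01,0.01,0.73],[0.0,0.0,-0.01]],[28,[0.0,0.0,0.72],[0.0,0.0,-0.01]]] 5
```

View pics/g1.png

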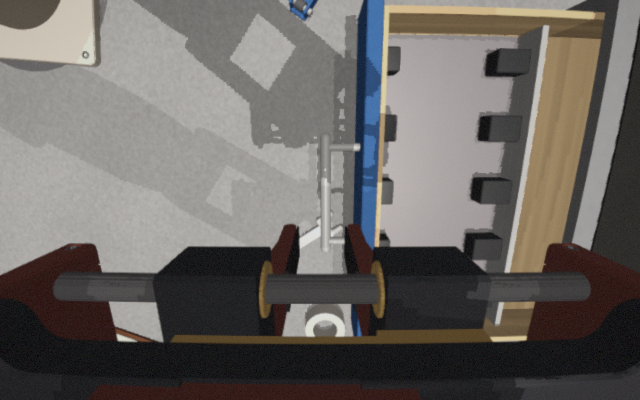

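The bar at column 324 sits where expected (322), centred between the fingers, so I go down and grip it. That was my 14th picture; the rest is numbers only.

>>> play_rows(targets=[[28,[0,0,0.73],[0,0,0]],[28,[0,0,0.72],[0,0,0]],[28,[0,0.04,0.73],[0,0,0]],[28,[0,0,0.72],[0,0,0]],[28,[0,0,0.72],[0,0,0]],[28,[0,0,0],[0,0,0]],[6,[0,0,0],[0,0,0]],[6,[0,0,0],[0,0,0]],[6,[0,0,0],[0,0,0]]])

```text
time_s: 53.72
position: [0.4439, -0.2328, 0.1168]
ee_rot: [2.09, 2.339, 0.001]
ft_force: [0.6, 1.2, 5.9]
width: 0.01
grip_force: 30.0
```

>>> play_rows(targets=[[6,[0,0.5,0],[0,0,0]],[6,[0,0.8,0],[0,0,0]],[6,[0,0.8,0],[0,0,0]],[6,[0,0.8,0],[0,0,0]],[6,[0,0.8,0],[0,0,0]],[6,[0,0.8,0],[0,0,0]],[6,[0,0.3,0],[0,0,0]],[6,[0,0,0],[0,0,0]]])

```text
time_s: 54.72
position: [0.6352, -0.2104, 0.1168]
ee_rot: [2.09, 2.34, 0.002]
ft_force: [0.4, 3.4, 7.4]
width: 0.0101
grip_force: 30.0
```

>>> play_rows(targets=[[6,[0,0.08,0],[0,0,0]],[6,[0,0.08,0],[0,0,0]],[6,[0,0,0],[0,0,0]]])

```text
time_s: 55.1
position: [0.6402, -0.2098, 0.1169]
ee_rot: [2.092, 2.34, 0.001]
ft_force: [0.5, 4.2, 5.3]
width: 0.0098
grip_force: 30.0
```

>>> play_rows(targets=[[6,[0,0.08,0],[0,0,0]],[6,[0,0.06,0],[0,0,0]],[6,[0,0,0],[0,0,0]]])

```text
time_s: 55.48
position: [0.641, -0.2096, 0.1168]
ee_rot: [-2.09, -2.339, 0.008]
ft_force: [-17.6, 2.1, 17.6]
width: 0.0099
grip_force: 30.0
```

>>> play_rows(targets=[[24,[0,0,0],[0,0,0]],[24,[0,-0.08,0],[0,0,0]],[24,[0,0,0],[0,0,0]],[24,[0,0,-0.6],[0,0,0]],[24,[0,0,-0.9],[0,0,0]],[24,[0,0,-1],[0,0,0]],[24,[0,0,-1],[0,0,0]],[24,[0.2,-1,-0.5],[0,0,0]],[24,[0.2,-1,0],[0,0,0]],[24,[0,0,0],[0,0,0]]])

```text
time_s: 56.72
position: [0.559, -0.2025, 0.276]
ee_rot: [2.093, 2.341, -0.001]
ft_force: [0.4, -0.8, 0.2]
width: 0.0236
grip_force: 0.0
```

```bash
python3 - <<'E'
from h import *
import pickle
w=manip.capture("wrist");T=manip.capture("top");S=manip.capture("scene");bayview(T)
C=pickle.load(open("c0.pkl","rb"))
# compare the handle region and bystanders before/after
for n,c in(("top",T),("scene",S)):
    df=cv2.absdiff(c["frame"],C[n]["frame"]).max(2);m=(df>40).astype(np.uint8);k,_,st,ce=cv2.connectedComponentsWithStats(m)
    print(n,[(st[i].tolist()) for i in range(1,k) if st[i,4]>30])
# handle bar: bright column in wrist image at several rows, on z=.132
g=cv2.cvtColor(w["frame"],cv2.COLOR_BGR2HSV)
for z0 in(.0,.012): 
    q=np.array([.641-z0,-.2096,.132])+.045*caby;print("bar expected px if shut-",z0,proj(w,q))
v=int(proj(w,q)[1]);print(v,cv2.cvtColor(w["frame"],cv2.COLOR_BGR2GRAY)[v,330:450].tolist())
print(manip.state()["position"],manip.state()["ft_force"])
E
```

```text
violet [238.5 181.7] 21 bay xyz mm [ 12.7 -87.4 130. ]
violet [248.8 185.8] 12 bay xyz mm [-51.2 -82.3 130. ]
violet [231.5 199. ] 22 bay xyz mm [ 12.1 -29.  130. ]
violet [241.7 203.9] 14 bay xyz mm [-53.  -23.3 130. ]
violet [224.6 217. ] 23 bay xyz mm [  9.8  30.7 130. ]
violet [234.6 221.6] 17 bay xyz mm [-53.4  33.7 130. ]
violet [217.4 233.9] 24 bay xyz mm [ 11.9  87.4 130. ]
violet [227.8 237.9] 17 bay xyz mm [-52.   86.3 130. ]
top [[340, 159, 117, 40, 1388], [229, 178, 19, 34, 268], [248, 183, 16, 14, 128], [399, 191, 49, 39, 782], [263, 195, 131, 205, 9113], [241, 200, 17, 14, 129], [389, 211, 46, 27, 290], [222, 213, 11, 15, 110], [234, 218, 16, 13, 122], [436, 223, 11, 30, 48], [433, 227, 8, 22, 34], [215, 230, 11, 14, 113], [227, 235, 17, 12, 126], [425, 241, 10, 17, 78], [369, 278, 55, 67, 911], [43, 321, 79, 79, 2939], [390, 331, 26, 33, 264], [97, 353, 74, 47, 1299], [113, 365, 7, 11, 65], [94, 373, 15, 10, 95], [74, 376, 11, 21, 131], [364, 383, 43, 17, 398], [318, 395, 26, 5, 92]]
scene [[196, 0, 79, 187, 6930], [271, 0, 17, 23, 216], [299, 0, 29, 38, 231], [451, 0,
[... 434 characters left out ...]
r expected px if shut- 0.012 [384.02068992 165.23058473]
165 [187, 186, 189, 191, 192, 188, 187, 187, 189, 190, 192, 191, 190, 187, 189, 186, 182, 183, 186, 188, 188, 192, 190, 189, 190, 191, 189, 187, 175, 169, 167, 167, 170, 171, 174, 169, 127, 118, 117, 114, 116, 121, 133, 136, 146, 167, 174, 122, 128, 144, 155, 163, 157, 161, 179, 165, 171, 175, 173, 159, 113, 123, 140, 167, 208, 232, 227, 210, 197, 166, 89, 45, 42, 46, 43, 38, 40, 36, 44, 39, 43, 46, 55, 57, 51, 43, 38, 42, 40, 43, 43, 42, 44, 44, 43, 41, 41, 44, 44, 42, 40, 44, 38, 42, 47, 71, 93, 114, 118, 119, 120, 120, 121, 120, 118, 118, 118, 118, 107, 103]
[ 0.56194623 -0.20300817  0.27581519] [-0.07946669 -0.29126828 -0.07065281]
```

```bash
python3 -c "
from plant import manip
print(manip.hand_in())"
```

```text
the job is handed in; nothing more can be done
None
```

All four torches are standing tail-down in their own charger bays, the upper drawer is pushed shut against its stop, and the job was handed in at about 57 s. The hand-in gave no verdict, so whether it passed isn't confirmed.

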